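# Collect from the open outlet of the membrane cell

## Robot

A 6-joint arm with a two-finger parallel gripper is mounted at the origin on the work surface. World frame = base frame: x ahead of the robot, y to its left, z up, the work surface at z = 0. Lengths are in m, angles in rad, forces in N, time in s.
With the tool pointing down it reaches from about 0.275 to 0.725 m from the base axis. Payload 15.9 kg.
Tool frame: the origin (TCP) lies between the finger pads, 19 mm behind the fingertips; this is the grasp point; z points along the fingers, y is the line along which they close (so a half turn about z gives the same grasp; the last joint's range is limited). The gripper opens to 85 mm and grips with 20 to 120 N. Pads are 22 mm wide; open, the fingers measure 114 mm over their backs; the gripper's body (76 mm by 85 mm) begins 54 mm behind the grasp point. The pads swing forward as they close: fully open they stand 13 mm farther back than shut.
Start: joints at [1.276, 0.213, -0.034, 1.323, 0, 1.571], TCP at [0.145, 0.478, 0.25] pointing down, gripper open.
Joint ranges: [-2.98, 2.98], [-0.74, 1.72], [-1.14, 1.35], [-2.1, 2.04], [-1.57, 1.44], [-3.14, 3.14]. Speed limits (rad/s): [1.89, 1.89, 2.39, 2.57, 3.14, 3.14].

## Interface

Orientations are given as a unit quaternion [w, x, y, z].
In Python, from station import robot, snapshot, boxes_of, place_of gives the robot as it stands.
- The arm moves only by the tool jog_arm, never from a script. Its argument "series" is a list of rows, each an object of numbers: "dx", "dy", "dz": the shift along the tool's x, y, z normalised to -1 to 1, where 1 is 0.75 m; "wx", "wy", "wz": the turn, a rotation vector about the tool's x, y, z normalised to -1 to 1, where 1 is 0.5 rad. In form: [{"dx": .., "dy": .., "dz": .., "wx": .., "wy": .., "wz": ..}, ...]. A call has 1 to 20 rows; each row shifts and turns the commanded pose from where the row before left it, along the tool's axes as they then stand; what a row does not reach is not made up. A row lasts 1/12 s, in which the tool goes at most 41.7 mm and 7.16 degrees, less where a joint would pass 70% of its speed; a pose out of reach is approached as far as the arm can. A call with a number of a shift or a turn outside -1 to 1 is refused whole. A call with a gripper value outside its range is refused whole. "claw" is the closure, from 0 (fully open) to 1 (shut), set as the call begins (left out, the last holds). The fingers move at their own pace and stop on an object; "force" is the grip in N (left out, the last holds). Time passes only in rows, so rows that do not move let the fingers close. It gives the time, the measured TCP pose, the force, the opening and the grip force at its end, in the units of the state.
- robot.get_state(): the state, without advancing time (a new reading comes with each control period).
- snapshot(name): name is "scene" or "top"; returns a dict with "color" (400x640x3 uint8, red, green, blue), "K" (3x3 intrinsics, pixels), "R" (3x3) and "t" (3): a world point X has camera coordinates R X + t. Camera axes: x right, y down, z forward; pixel columns grow to the right and rows downward; lengths in m; the calibration is good to about 2 mm. A picture is of the moment at which its call begins. There is no depth.
- robot.finish_job(): hands the job in; it is judged then, once.
Trained networks look in the newest picture that a camera, given by its name, has taken for a name from the list of things; names that differ only in an ending like _2 or _b are one class to them, and where a whole thing is asked for, a point or a joint stands for the part that bears it (a point fixed in the world has none). Each returns a list of dicts, best first, with "score" (0 to 1); they miss things now and then, are a little off and sometimes report something else, mostly with a low value. They report only what shows in the picture. A call takes as long as a camera call. They do not tell look-alikes from the thing itself.
- boxes_of(camera, name): "box" ([left, top, right, bottom] in pixels, round what is visible of it).
- place_of(camera, name): "position" ([column, row] in pixels: a listed point, or the origin of a listed thing).
The state is a dict: "t": time; "q": joint angles; "dq": joint speeds; "effort": joint torques, N m; "tcp_pos": TCP position; "eef_rot": TCP orientation; "ft_force": force on the tool from outside, world axes, zero at the start; "ft_torque": the same for the moment, N m; "grip_width": finger opening in m; "grip_force": force on a finger pad.
Only numpy, scipy, OpenCV 4.12 (cv2) and the standard library are available. Lean on these libraries where they do the work, as an engineer would, in place of code of your own. Each camera call takes 0.05 s, during which the arm holds its last target. There are 200 camera calls.

## Task

Get the test cell ready to collect a sample: stand the empty beaker upright on the grating, its mouth centred under the spout of the one outlet that is open (its valve lever lies in line with the pipe; on the closed ones it lies across). Only then turn the valve knob clockwise until its white line points at the one long mark on its scale. Keep the beaker upright all the time, leave the three levers as they are and do not disturb the bottle, the jar and the spanner.

Things in the scene. Friction and masses are not known exactly. Their poses are not given: they have to be found in the camera images.
- rig: Fixed press block in an orange drip tray 300 (x) x 360 (y) mm, rim 42 mm high. Black grating, flat top 35 mm above the bench. Origin: centre of the tray's underside; +x from the tray's open front to the press. Dark block: x -30 to +120 mm, y +-150 mm, top 165 mm above the bench; outlets on it, and a gauge (to 270 mm, x +100). Bare grating: x -145 to -30 mm.
- outlet_a: One of three alike fixed outlets in a row on the press block, 90 mm apart, in any order. Origin: foot of its brass valve on the block's top (165 mm above the bench, rig x = 0); axes parallel to the rig's. A 10 mm steel pipe runs forward (-x) 195 mm above the bench and bends down to the spout 85 mm in front of the valve.
- outlet_b: One of three alike fixed outlets in a row on the press block, 90 mm apart, in any order. Origin: foot of its brass valve on the block's top (165 mm above the bench, rig x = 0); axes parallel to the rig's. A 10 mm steel pipe runs forward (-x) 195 mm above the bench and bends down to the spout 85 mm in front of the valve.
- outlet_c: One of three alike fixed outlets in a row on the press block, 90 mm apart, in any order. Origin: foot of its brass valve on the block's top (165 mm above the bench, rig x = 0); axes parallel to the rig's. A 10 mm steel pipe runs forward (-x) 195 mm above the bench and bends down to the spout 85 mm in front of the valve.
- spout_a (a point): Lower end of the downward spout (11 mm diameter) of outlet_a: 85 mm in front (-x) of its valve and 175 mm above the bench, so 140 mm above the grating.
- spout_b (a point): Lower end of the downward spout (11 mm diameter) of outlet_b: 85 mm in front (-x) of its valve and 175 mm above the bench, so 140 mm above the grating.
- spout_c (a point): Lower end of the downward spout (11 mm diameter) of outlet_c: 85 mm in front (-x) of its valve and 175 mm above the bench, so 140 mm above the grating.
- lever_a (a joint): Angle of the flat blue-coated lever (62 x 16 mm, about 222 mm above the bench) on outlet_a's valve. Near 0: in line with the pipe, pointing to the spout: open. Near 1.57: across the pipe, pointing to the rig's +y: closed. One of the three is open. Stiff; must not be moved.
- lever_b (a joint): Angle of the flat blue-coated lever (62 x 16 mm, about 222 mm above the bench) on outlet_b's valve. Near 0: in line with the pipe, pointing to the spout: open. Near 1.57: across the pipe, pointing to the rig's +y: closed. One of the three is open. Stiff; must not be moved.
- lever_c (a joint): Angle of the flat blue-coated lever (62 x 16 mm, about 222 mm above the bench) on outlet_c's valve. Near 0: in line with the pipe, pointing to the spout: open. Near 1.57: across the pipe, pointing to the rig's +y: closed. One of the three is open. Stiff; must not be moved.
- lever_tip_a (a point): End of the lever of outlet_a, 60 mm from the valve's axis.
- lever_tip_b (a point): End of the lever of outlet_b, 60 mm from the valve's axis.
- lever_tip_c (a point): End of the lever of outlet_c, 60 mm from the valve's axis.
- beaker: Empty straight white plastic beaker, 56 mm outer diameter, 80 mm tall, wall 3 mm, no handle, 60 to 130 g; stands upright on the bench to the left or right of the tray. Origin: centre of its underside, z up.
- valve_box: Fixed white box 120 x 120 x 50 mm high on the other side of the tray from the beaker, the valve knob at the centre of its top. Origin: centre of its underside; front faces its -x. Black marks around the knob every 20 degrees, from the front clockwise seen from above (by +y) to 160. The fifth, at 80 degrees from the front, is the only long, broad one (20 mm; others 7).
- valve (a joint): Angle of the knob, growing clockwise seen from above; 0 when its white line points to the front (-x) of the valve box, 1.396 when it points at the long mark. Turns from 0 to 2.8, light friction of 0.03 N m, and stays where it is left.
- valve_grip (a point): On the knob's vertical axis, 87 mm above the bench, the height for the TCP in a grip from above. Knob: black disc 44 mm across, top at 64 mm, with an upright grip bar 42 mm long, 14 mm thick, top at 94 mm; a white line on the bar's pointing end. This point's x axis lies along the bar and turns with it; the white line is at its -x end.
- reagent_bottle: Bystander: closed bottle, 66 mm diameter, 170 mm tall, on the bench beyond and to the left of the tray. Origin: centre of the underside.
- sample_jar: Bystander: closed jar, 42 mm diameter, 50 mm tall, on the bench before the tray. Origin: centre of the underside.
- spanner: Bystander: steel spanner 180 mm long, 8 mm thick, lying on the bench before the tray. Origin: its middle, x along its length.
There are look-alikes about, which are no part of the job. Of the things like the valve_box, leave any that is purple or turquoise; of the rest the larger one is meant.

How it is judged:
By the outcome, as a careful person would: the job done as asked, in the order asked, and still so for the second after the job is handed in, with the robot touching nothing.
It also fails if it takes over 64 s, if anything falls off the work surface, if the arm or the gripper's body presses on something with over 40 N, if the wrist force passes 120 N, or if a joint passes its speed limit or range.

## Working session

There is one attempt and no reset: what is moved stays moved. The work goes in short steps, Python scripts to look and compute and a tool call to move; the robot and the scene stay as the last step left them, time stands still between calls to the robot, and variables do not carry over. Pictures are saved under pics/ and viewed, at most 10 in all, crops included, and the job is handed in when it is done.

Besides the shell and the picture viewer there is one more tool, called after "Emit:" as a command line: name --argument value ..., lists and objects as JSON in quotes. jog_arm: Moves the arm, as the interface text tells. Its arguments: {"type":"object","properties":{"series":{"type":"array","items":{"type":"object","properties":{"dx":{"type":"number","minimum":-1,"maximum":1},"dy":{"type":"number","minimum":-1,"maximum":1},"dz":{"type":"number","minimum":-1,"maximum":1},"wx":{"type":"number","minimum":-1,"maximum":1},"wy":{"type":"number","minimum":-1,"maximum":1},"wz":{"type":"number","minimum":-1,"maximum":1}}}},"claw":{"type":"number"},"force":{"type":"number"}},"required":["series"]}

```bash
mkdir -p pics; cat > h.py <<'E'
import numpy as np,cv2
from station import robot,snapshot,boxes_of,place_of
def ray(s,uv,z):
    K,R,t=(np.array(s[k],float) for k in("K","R","t"))
    d=R.T@np.linalg.inv(K)@np.array([uv[0],uv[1],1.]);c=-R.T@t
    return c+d*(z-c[2])/d[2]
def proj(s,X):
    p=np.array(s["K"])@(np.array(s["R"])@np.array(X)+np.array(s["t"]));return p[:2]/p[2]
def save(s,f): cv2.imwrite("pics/"+f,np.array(s["color"])[:,:,::-1])
E
python3 - <<'E'
from h import *
H=dict(rig=0,outlet_a=.165,spout_a=.175,lever_tip_a=.222,beaker=0,valve_box=0,valve_grip=.087,reagent_bottle=0,sample_jar=0,spanner=0)
for c in("top","scene"):
    s=snapshot(c);save(s,c+".png")
    print(c,"cam",-np.array(s["R"]).T@np.array(s["t"]))
    for n,z in H.items():
        for r in place_of(c,n)[:4]:
            print(n,round(r["score"],2),np.round(r["position"]),np.round(ray(s,r["position"],z),3))
print(robot.get_state())
E
```

```text
top cam [ 0.32221314 -0.04402589  1.52515182]
rig 0.58 [306. 167.] [ 0.681 -0.001  0.   ]
outlet_a 0.71 [334. 151.] [ 0.688 -0.089  0.165]
outlet_a 0.59 [273. 163.] [0.654 0.095 0.165]
spout_a 0.84 [308. 185.] [ 0.584 -0.01   0.175]
spout_a 0.76 [336. 176.] [ 0.609 -0.095  0.175]
spout_a 0.55 [280. 188.] [0.576 0.074 0.175]
spout_a 0.19 [307. 172.] [ 0.622 -0.008  0.175]
lever_tip_a 0.61 [275. 179.] [0.595 0.085 0.222]
lever_tip_a 0.52 [275. 189.] [0.564 0.085 0.222]
lever_tip_a 0.51 [313. 151.] [ 0.676 -0.027  0.222]
lever_tip_a 0.47 [282. 157.] [0.659 0.063 0.222]
beaker 0.8 [204. 208.] [0.545 0.345 0.   ]
valve_box 0.95 [404. 172.] [ 0.658 -0.332  0.   ]
valve_box 0.78 [415. 220.] [ 0.493 -0.36   0.   ]
valve_box 0.77 [425. 275.] [ 0.312 -0.383  0.   ]
valve_box 0.68 [463. 222.] [ 0.485 -0.518  0.   ]
valve_grip 0.64 [410. 164.] [ 0.664 -0.334  0.087]
valve_grip 0.63 [467. 222.] [ 0.474 -0.504  0.087]
valve_grip 0.55 [436. 275.] [ 0.312 -0.399  0.087]
valve_grip 0.25 [306. 248.] [0.403 0.001 0.087]
reagent_bottle 0.78 [216. 154.] [0.73  0.306 0.   ]
reagent_bottle 0.25 [412. 215.]
[... 1304 characters left out ...]
[0.408 0.016 0.   ]
{'t': 1.1, 'q': array([ 1.27601161e+00,  2.12882219e-01, -3.44083894e-02,  1.32352764e+00,
        1.27462729e-05,  1.57082163e+00]), 'dq': array([-0.00124869, -0.00150549,  0.00138635,  0.00064367, -0.0005291 ,
       -0.00026555]), 'effort': array([-1.51144628e-03, -6.85965657e+01,  4.87332630e+01,  1.50984826e-03,
        4.10610692e-04, -9.45482157e-06]), 'tcp_pos': array([0.14525441, 0.47840415, 0.2500114 ]), 'eef_rot': array([-7.91380462e-06,  1.46871782e-01,  9.89155539e-01, -9.90744851e-06]), 'ft_force': array([ 0.01534702, -0.20658756, -0.37057379]), 'ft_torque': array([-0.04001369, -0.07101083, -0.06266336]), 'grip_force': 0.0, 'grip_width': 0.08551581244318267}
```

```bash
python3 - <<'E'
import cv2
a=cv2.imread("pics/top.png")[130:310,180:490];cv2.imwrite("pics/topc.png",cv2.resize(a,(800,464),interpolation=2))
a=cv2.imread("pics/scene.png")[120:380,100:480];cv2.imwrite("pics/scenec.png",cv2.resize(a,(800,547),interpolation=2))
E
```

```text
(no output)
```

View pics/topc.png

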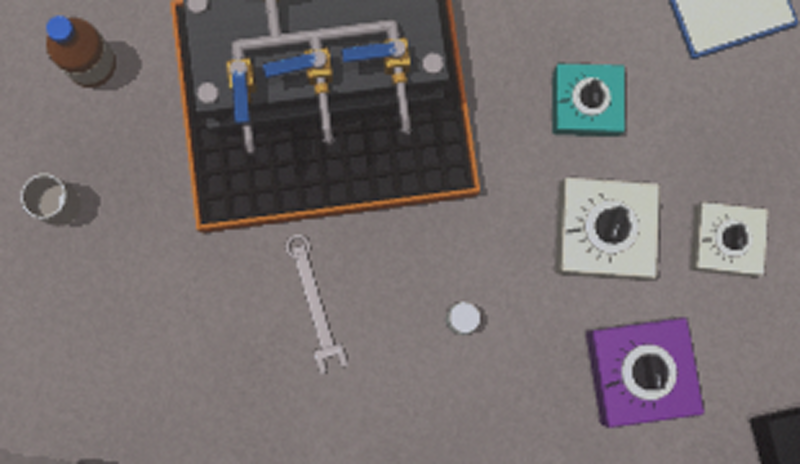

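View pics/scenec.png

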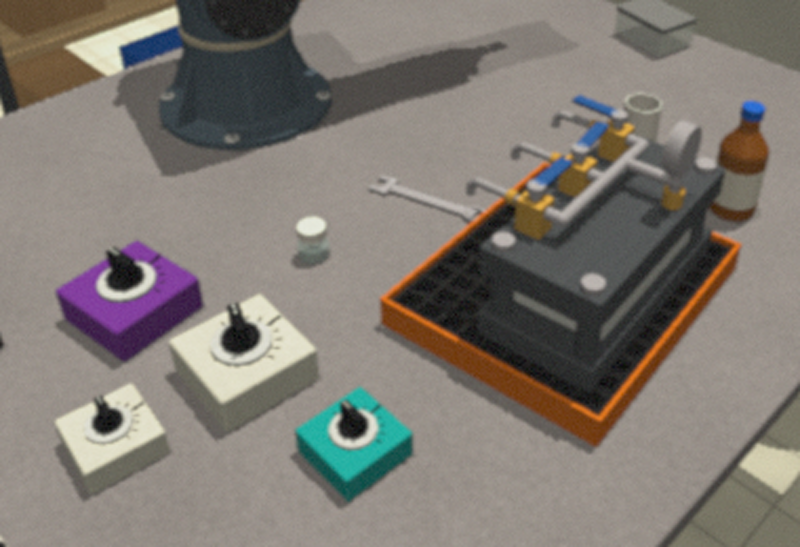

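The open outlet is the left one (+y): its lever, at crop (240,95), lies along the pipe. The valve box is the larger white one at crop (610,228), and the beaker is at crop (45,198). Next I refine the poses with model fits in both cameras.

```bash
cat > fit.py <<'E'
from h import *
from scipy.optimize import least_squares,linear_sum_assignment
S={c:snapshot(c) for c in("top","scene")}
def dets(c,n): return [(np.array(r["position"]),r["score"]) for r in place_of(c,n) if r["score"]>.35]
D={(c,n):dets(c,n) for c in S for n in("spout_a","outlet_a","rig","beaker","valve_box","valve_grip")}
def w(p,l): 
    c,s=np.cos(p[2]),np.sin(p[2]);return [p[0]+c*l[0]-s*l[1],p[1]+s*l[0]+c*l[1],l[2]]
ms={"spout_a":[[-.085,k*.09,.175] for k in(-1,0,1)],"outlet_a":[[0,k*.09,.165] for k in(-1,0,1)],"rig":[[0,0,0]]}
def res(p):
    r=[]
    for c in S:
        for n,m in ms.items():
            P=np.array([proj(S[c],w(p,l)) for l in m])
            for d,sc in D[c,n]:
                r+= list((P-d)[np.argmin(np.linalg.norm(P-d,axis=1))])
    # tray rim pixels: contour of orange
    for c in S: r+=list(rim(c,p))
    return r
def dt(c):
    h=cv2.cvtColor(np.array(S[c]["color"]),cv2.COLOR_RGB2HSV)
    m=cv2.inRange(h,(6,150,90),(18,255,255))
    n,l,st,_=cv2.connectedComponentsWithStats(m);
    for i in range(1,n):
        if st[i,4]<40: m[l==i]=0
    return m
M={c:dt(c) for c in S}
for c in S: cv2.imwrite(f"/tmp/m{c}.png",M[c])
DT={c:cv2.distanceTransform(255-M[c],cv2.DIST_L2,5) for c in S}
def rim(c,p):
    o=[]
    # front edge and side edges, rim top outer
    for u in np.linspace(-.18,.18,25):
        o.append([-.15,u,.042])
    for u in np.linspace(-.15,0,8): o+=[[u,-.18,.042],[u,.18,.042]]
    q=[proj(S[c],w(p,l)) for l in o]
    return [min(4,cv2.getRectSubPix(DT[c],(1,1),tuple(map(float,x)))[0,0])*.5 for x in q]
p=least_squares(res,[.67,0,.13],loss="soft_l1",diff_step=1e-3).x
print("rig",p,"rms",np.sqrt(np.mean(np.square(res(p)))))
print("spout",w(p,[-.085,.09,.175]),"valve",w(p,[0,.09,.165]))
# overlay
ov={c:np.array(S[c]["color"])[:,:,::-1].copy() for c in S}
def poly(c,pts,col): cv2.polylines(ov[c],[np.int32(np.round(np.array([proj(S[c],x) for x in pts])*8))],True,col,1,cv2.LINE_AA,3)
# beaker + valve box by silhouette (IoU-like) chamfer to canny edges
E={c:cv2.distanceTransform(255-cv2.Canny(cv2.GaussianBlur(np.array(S[c]["color"]),(3,3),0),40,110),cv2.DIST_L2,5) for c in S}
def ch(c,pts): return [min(5,cv2.getRectSubPix(E[c],(1,1),tuple(map(float,proj(S[c],x))))[0,0]) for x in pts]
A=np.linspace(0,2*np.pi,60,endpoint=False)
ring=lambda x,y,z,r:[[x+r*np.cos(a),y+r*np.sin(a),z] for a in A]
def box(p,z=.05,h=.06): return [w(p,[a*h,b*h,z]) for a,b in((-1,-1),(1,-1),(1,1),(-1,1))]
def boxpts(p):
    q=np.array(box(p));return [q[i]+(q[(i+1)%4]-q[i])*t for i in range(4) for t in np.linspace(.05,.95,12)]
def search(cost,p0,st):
    from scipy.optimize import minimize
    best=None
    for k in range(60):
        x0=np.array(p0)+np.random.default_rng(k).uniform(-1,1,len(p0))*st
        r=minimize(cost,x0,method="Nelder-Mead",options=dict(initial_simplex=np.vstack([x0]+[x0+np.eye(len(p0))[i]*st[i]*.4 for i in range(len(p0))])))
        if best is None or r.fun<best.fun: best=r
    return best
b={}
for cs in(("top","scene"),("top",),("scene",)):
    r=search(lambda q:np.mean(sum([ch(c,ring(q[0],q[1],.08,.028)) for c in cs],[])),[.543,.352],[.012,.012]);print("beaker",cs,r.x,r.fun)
    if len(cs)==2:b=r.x
    r=search(lambda q:np.mean(sum([ch(c,boxpts(q)) for c in cs],[])),[.494,-.36,0.05],[.012,.012,.1]);print("vbox",cs,r.x,r.fun)
    if len(cs)==2:v=r.x
for c in S:
    poly(c,[w(p,[a*.15,bb*.18,.042]) for a,bb in((-1,-1),(1,-1),(1,1),(-1,1))],(255,255,0))
    poly(c,[w(p,[-.085,.09,.175]),w(p,[-.085,.09,.195]),w(p,[0,.09,.195])],(0,255,0))
    poly(c,ring(*b,.08,.028),(0,0,255));poly(c,ring(*b,0,.028),(0,0,255));poly(c,box(v),(0,0,255))
    poly(c,[[v[0],v[1],.05],w(v,[.06*-np.cos(1.396),.06*np.sin(1.396),.05])],(255,0,255))
t=cv2.resize(ov["top"][135:245,185:455],(800,326),interpolation=2)
s=cv2.resize(ov["scene"][150:350,130:490],(480,267),interpolation=2)
cv2.imwrite("pics/ov.png",np.vstack([t,np.hstack([s,np.zeros((267,320,3),np.uint8)])]))
E
python3 fit.py
```

```text
rig [0.67214787 0.00372521 0.12189609] rms 16.028116712960728
spout [np.float64(0.5768350792442869), np.float64(0.082721873406146), 0.175] valve [np.float64(0.661204367852124), np.float64(0.09305740144333388), 0.165]
beaker ('top', 'scene') [0.54049771 0.34281798] 0.7121486663818359
vbox ('top', 'scene') [ 0.4930347  -0.35348144 -0.0894441 ] 0.35221847891807556
beaker ('top',) [0.5396728  0.34452136] 0.7999328970909119
vbox ('top',) [ 0.49344981 -0.3526348  -0.09140757] 0.552670419216156
beaker ('scene',) [0.54012667 0.34148124] 0.5445224046707153
vbox ('scene',) [ 0.49289602 -0.35355973 -0.09174991] 0.1364123374223709
```

View pics/ov.png

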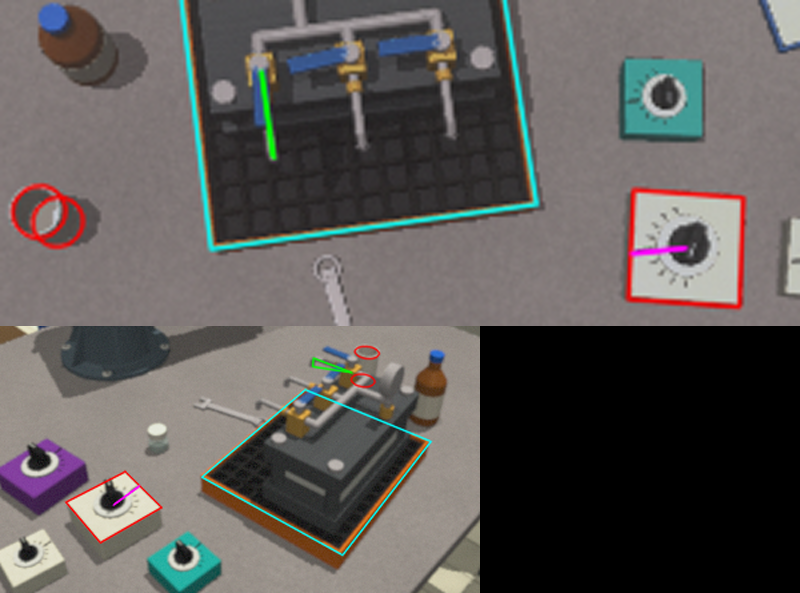

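Emit:
jog_arm --series '[{"wz": 0.2},{}]' --claw 0

```text
invalid input at $.series[0]: expected keys dx, dy, dz, wx, wy, wz
```

```bash
cat > pl.py <<'E'
from h import *
import sys,json
from scipy.spatial.transform import Rotation as Ro
def rot(az,th,sg):  # tool z at azimuth az, th below horizontal; y = sg*tangential
    z=np.array([np.cos(th)*np.cos(az),np.cos(th)*np.sin(az),-np.sin(th)]);y=sg*np.array([-np.sin(az),np.cos(az),0])
    return Ro.from_matrix(np.c_[np.cross(y,z),y,z])
def cur():
    s=robot.get_state();q=s["eef_rot"];return np.array(s["tcp_pos"]),Ro.from_quat([q[1],q[2],q[3],q[0]]),s
def plan(p1,R1,n,pr=None):
    """n equal steps (straight, slerp) -> rows in tool axes"""
    p0,R0,s=cur() if pr is None else pr
    d=(R0.inv()*R1).as_rotvec();rows=[]
    for k in range(n):
        A=R0*Ro.from_rotvec(d*k/n)
        rows.append(np.r_[A.inv().apply((np.array(p1)-p0)/n)/.75,d/n/.5])
    m=np.abs(rows);print("max d",round(np.linalg.norm(np.array(rows)[:,:3],axis=1).max()*750,1),"mm w",round(np.linalg.norm(d)/n*57.3,2))
    return rows
def show(rows):
    print(json.dumps([{k:round(float(v),4) for k,v in zip(("dx","dy","dz","wx","wy","wz"),r) if abs(v)>4e-5} for r in rows]))
E
python3 - <<'E'
from pl import *
p,R,s=cur();print(p,R.as_matrix().round(3),s["q"].round(3))
t=snapshot("top");a=np.array(t["color"])[195:245,390:440,::-1]
u=snapshot("scene");b=np.array(u["color"])[250:310,180:250,::-1]
cv2.imwrite("pics/knob.png",np.hstack([cv2.resize(a,(400,400),interpolation=2),cv2.resize(b,(400,400),interpolation=2)]))
E
```

```text
[0.14527768 0.47844739 0.25003412] [[-0.957  0.291  0.   ]
 [ 0.291  0.957  0.   ]
 [ 0.     0.    -1.   ]] [ 1.276  0.213 -0.034  1.323  0.     1.571]
```

View pics/knob.png

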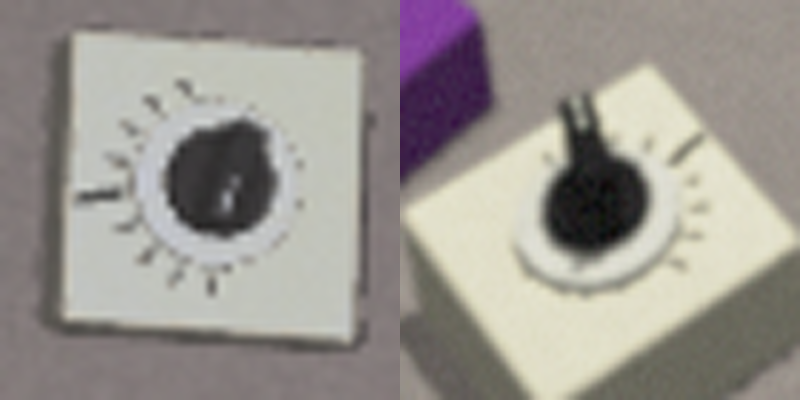

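```bash
python3 - <<'E'
from pl import *
t=snapshot("top");u=snapshot("scene")
for z in(.085,.094):
  print(z,ray(t,(418.5,219),z),ray(t,(421,211.5),z),ray(u,(281.2,266.5),z))
v=(.493,-.3535,-.09)
for n,s in(("t",t),("u",u)):
  for a in(0,20,40,-20,60):
    th=np.radians(a)
    l=[-.018*np.cos(th),.018*np.sin(th)];c,q=np.cos(v[2]),np.sin(v[2])
    print(n,a,proj(s,[v[0]+c*l[0]-q*l[1],v[1]+q*l[0]+c*l[1],.094]).round(1))
  print("axis",proj(s,[v[0],v[1],.094]))
p,R,s=cur()
rows=[[0,0,0,0,0,.2],[0]*6];show(rows)
E
```

```text
0.085 [ 0.48647406 -0.3534557   0.085     ] [ 0.5101019  -0.36251181  0.085     ] [ 0.58992779 -0.23070831  0.085     ]
0.094 [ 0.48544753 -0.35152197  0.094     ] [ 0.50892772 -0.36052148  0.094     ] [ 0.59712244 -0.23682313  0.094     ]
t 0 [418.8 222.3]
t 20 [416.8 221.8]
t 40 [415.1 220.7]
t -20 [420.8 222.1]
t 60 [413.9 219.1]
axis [419.01238411 216.58843797]
u 0 [208.3 265.6]
u 20 [210.9 264.6]
u 40 [213.7 264.3]
u -20 [206.2 267.1]
u 60 [216.3 264.6]
axis [212.31787342 269.79096946]
[{"wz": 0.2}, {}]
```

Emit:
jog_arm --series '[{"dx": 0,"dy": 0,"dz": 0,"wx": 0,"wy": 0,"wz": 0.2},{"dx": 0,"dy": 0,"dz": 0,"wx": 0,"wy": 0,"wz": 0}]' --claw 0

```text
t: 2.17
tcp_pos: [0.1453, 0.4784, 0.25]
eef_rot: [-0.0, 0.198, 0.98, -0.0]
ft_force: [-0.3, 0.3, 0.9]
grip_width: 0.0852
grip_force: 0.0
```

```bash
python3 - <<'E'
from pl import *
p,R,s=cur();print(p,R.as_matrix().round(3),s["q"].round(3))
E
```

```text
[0.14526827 0.47841408 0.24999995] [[-0.921  0.389 -0.   ]
 [ 0.389  0.921 -0.   ]
 [-0.    -0.    -1.   ]] [ 1.276  0.213 -0.034  1.323  0.     1.676]
```

```bash
python3 - <<'E'
from pl import *
az=.565;r=np.array([np.cos(az),np.sin(az),0])
R1=rot(az,np.pi/2,1);p1=r*.47+[0,0,.22]
show(plan(p1,R1,14))
R2=rot(az,np.radians(25),1)
show(plan(r*.50+[0,0,.10],R2,16,(p1,R1,0)))
E
```

```text
max d 24.3 mm w 3.95
[{"dx": -0.0305, "dy": -0.0106, "dz": 0.0029, "wz": -0.1378}, {"dx": -0.0297, "dy": -0.0126, "dz": 0.0029, "wz": -0.1378}, {"dx": -0.0287, "dy": -0.0147, "dz": 0.0029, "wz": -0.1378}, {"dx": -0.0277, "dy": -0.0166, "dz": 0.0029, "wz": -0.1378}, {"dx": -0.0265, "dy": -0.0185, "dz": 0.0029, "wz": -0.1378}, {"dx": -0.0251, "dy": -0.0202, "dz": 0.0029, "wz": -0.1378}, {"dx": -0.0237, "dy": -0.0219, "dz": 0.0029, "wz": -0.1378}, {"dx": -0.0221, "dy": -0.0235, "dz": 0.0029, "wz": -0.1378}, {"dx": -0.0204, "dy": -0.025, "dz": 0.0029, "wz": -0.1378}, {"dx": -0.0187, "dy": -0.0263, "dz": 0.0029, "wz": -0.1378}, {"dx": -0.0168, "dy": -0.0275, "dz": 0.0029, "wz": -0.1378}, {"dx": -0.0149, "dy": -0.0286, "dz": 0.0029, "wz": -0.1378}, {"dx": -0.0129, "dy": -0.0296, "dz": 0.0029, "wz": -0.1378}, {"dx": -0.0108, "dy": -0.0304, "dz": 0.0029, "wz": -0.1378}]
max d 7.7 mm w 4.06
[{"dx": -0.0025, "dz": 0.01, "wy": -0.1418}, {"dx": -0.0018, "dz": 0.0102, "wy": -0.1418}, {"dx": -0.0011, "dz": 0.0103, "wy": -0.1418}, {"dx": -0.0003, "dz": 0.0103, "wy": -0.1418}, {"dx": 0.0004, "dz": 0.0103, "wy": -0.1418}, {"dx": 0.0011, "dz": 0.0102, "wy": -0.1418}, {"dx": 0.0018, "dz": 0.0101, "wy": -0.1418}, {"dx": 0.0026, "dz": 0.01, "wy": -0.1418}, {"dx": 0.0033, "dz": 0.0098, "wy": -0.1418}, {"dx": 0.0039, "dz": 0.0095, "wy": -0.1418}, {"dx": 0.0046, "dz": 0.0092, "wy": -0.1418}, {"dx": 0.0053, "dz": 0.0089, "wy": -0.1418}, {"dx": 0.0059, "dz": 0.0085, "wy": -0.1418}, {"dx": 0.0065, "dz": 0.008, "wy": -0.1418}, {"dx": 0.007, "dz": 0.0076, "wy": -0.1418}, {"dx": 0.0075, "dz": 0.007, "wy": -0.1418}]
```

Emit:
jog_arm --series '[{"dx": -0.0356,"dy": -0.0124,"dz": 0.0034,"wx": 0,"wy": 0,"wz": 0},{"dx": -0.0356,"dy": -0.0124,"dz": 0.0034,"wx": 0,"wy": 0,"wz": 0},{"dx": -0.0356,"dy": -0.0124,"dz": 0.0034,"wx": 0,"wy": 0,"wz": 0},{"dx": -0.0356,"dy": -0.0124,"dz": 0.0034,"wx": 0,"wy": 0,"wz": 0},{"dx": -0.0356,"dy": -0.0124,"dz": 0.0034,"wx": 0,"wy": 0,"wz": 0},{"dx": -0.0356,"dy": -0.0124,"dz": 0.0034,"wx": 0,"wy": 0,"wz": 0},{"dx": -0.0356,"dy": -0.0124,"dz": 0.0034,"wx": 0,"wy": 0,"wz": 0},{"dx": -0.0356,"dy": -0.0124,"dz": 0.0034,"wx": 0,"wy": 0,"wz": 0},{"dx": -0.0356,"dy": -0.0124,"dz": 0.0034,"wx": 0,"wy": 0,"wz": 0},{"dx": -0.0356,"dy": -0.0124,"dz": 0.0034,"wx": 0,"wy": 0,"wz": 0},{"dx": -0.0356,"dy": -0.0124,"dz": 0.0034,"wx": 0,"wy": 0,"wz": 0},{"dx": -0.0356,"dy": -0.0124,"dz": 0.0034,"wx": 0,"wy": 0,"wz": 0},{"dx": 0,"dy": 0,"dz": 0,"wx": 0,"wy": 0,"wz": -0.241},{"dx": 0,"dy": 0,"dz": 0,"wx": 0,"wy": 0,"wz": -0.241},{"dx": 0,"dy": 0,"dz": 0,"wx": 0,"wy": 0,"wz": -0.241},{"dx": 0,"dy": 0,"dz": 0,"wx": 0,"wy": 0,"wz": -0.241},{"dx": 0,"dy": 0,"dz": 0,"wx": 0,"wy": 0,"wz": -0.241},{"dx": 0,"dy": 0,"dz": 0,"wx": 0,"wy": 0,"wz": -0.241},{"dx": 0,"dy": 0,"dz": 0,"wx": 0,"wy": 0,"wz": -0.241},{"dx": 0,"dy": 0,"dz": 0,"wx": 0,"wy": 0,"wz": -0.241}]'

```text
t: 3.83
tcp_pos: [0.3981, 0.2522, 0.2194]
eef_rot: [0.0, -0.285, 0.959, 0.0]
ft_force: [-1.2, 0.3, -1.2]
grip_width: 0.0855
grip_force: 0.0
```

Emit:
jog_arm --series '[{"dx": 0,"dy": 0,"dz": 0,"wx": 0,"wy": -0.227,"wz": 0},{"dx": 0,"dy": 0,"dz": 0,"wx": 0,"wy": -0.227,"wz": 0},{"dx": 0,"dy": 0,"dz": 0,"wx": 0,"wy": -0.227,"wz": 0},{"dx": 0,"dy": 0,"dz": 0,"wx": 0,"wy": -0.227,"wz": 0},{"dx": 0,"dy": 0,"dz": 0,"wx": 0,"wy": -0.227,"wz": 0},{"dx": 0,"dy": 0,"dz": 0,"wx": 0,"wy": -0.227,"wz": 0},{"dx": 0,"dy": 0,"dz": 0,"wx": 0,"wy": -0.227,"wz": 0},{"dx": 0,"dy": 0,"dz": 0,"wx": 0,"wy": -0.227,"wz": 0},{"dx": 0,"dy": 0,"dz": 0,"wx": 0,"wy": -0.227,"wz": 0},{"dx": 0,"dy": 0,"dz": 0,"wx": 0,"wy": -0.227,"wz": 0},{"dx": 0,"dy": 0,"dz": 0,"wx": 0,"wy": 0,"wz": 0}]'

```text
t: 4.75
tcp_pos: [0.4207, 0.2661, 0.2721]
eef_rot: [0.478, -0.245, 0.832, 0.139]
ft_force: [0.4, 0.4, 0.3]
grip_width: 0.0858
grip_force: 0.0
```

```bash
python3 - <<'E'
from pl import *
p,R,s=cur();print(p,R.as_matrix().round(3),s["q"].round(3),s["t"])
az=.565;r=np.array([np.cos(az),np.sin(az),0]);R2=rot(az,np.radians(25),1)
show(plan(r*.53+[0,0,.055],R2,8))
show(plan(r*.638+[0,0,.055],R2,8,(r*.53+[0,0,.055],R2,0)))
E
```

```text
[0.42070509 0.26609725 0.27207353] [[-0.424 -0.54   0.727]
 [-0.275  0.841  0.465]
 [-0.863 -0.002 -0.505]] [ 0.558 -0.51  -1.132 -0.092  0.01  -0.009] 4.75
max d 27.4 mm w 0.67
[{"dx": 0.0285, "dy": 0.0001, "dz": 0.0229, "wx": 0.0011, "wy": -0.0233, "wz": 0.0012}, {"dx": 0.0288, "dy": 0.0001, "dz": 0.0226, "wx": 0.0011, "wy": -0.0233, "wz": 0.0012}, {"dx": 0.029, "dy": 0.0001, "dz": 0.0222, "wx": 0.0011, "wy": -0.0233, "wz": 0.0012}, {"dx": 0.0293, "dy": 0.0001, "dz": 0.0219, "wx": 0.0011, "wy": -0.0233, "wz": 0.0012}, {"dx": 0.0295, "dy": 0.0001, "dz": 0.0216, "wx": 0.0011, "wy": -0.0233, "wz": 0.0012}, {"dx": 0.0298, "dy": 0.0001, "dz": 0.0212, "wx": 0.0011, "wy": -0.0233, "wz": 0.0012}, {"dx": 0.03, "dy": 0.0001, "dz": 0.0209, "wx": 0.0011, "wy": -0.0233, "wz": 0.0012}, {"dx": 0.0303, "dy": 0.0001, "dz": 0.0205, "wx": 0.0011, "wy": -0.0233, "wz": 0.0012}]
max d 13.5 mm w 0.0
[{"dx": -0.0076, "dz": 0.0163}, {"dx": -0.0076, "dz": 0.0163}, {"dx": -0.0076, "dz": 0.0163}, {"dx": -0.0076, "dz": 0.0163}, {"dx": -0.0076, "dz": 0.0163}, {"dx": -0.0076, "dz": 0.0163}, {"dx": -0.0076, "dz": 0.0163}, {"dx": -0.0076, "dz": 0.0163}]
```

```bash
python3 - <<'E'
from pl import *
az=.565;r=np.array([np.cos(az),np.sin(az),0]);R2=rot(az,np.radians(25),1)
a=r*.555+[0,0,.23];show(plan(a,R2,3)[:1]); print(R2.inv().apply([0,0,-.175])/.75)
E
```

```text
max d 23.7 mm w 1.79
[{"dx": 0.0033, "dy": 0.0001, "dz": 0.0314, "wx": 0.0028, "wy": -0.0622, "wz": 0.0032}]
[0.21147182 0.         0.09861093]
```

Emit:
jog_arm --series '[{"dx": 0.003,"dy": 0,"dz": 0.0314,"wx": 0.003,"wy": 0,"wz": 0.003},{"dx": 0.003,"dy": 0,"dz": 0.0314,"wx": 0.003,"wy": -0.062,"wz": 0.003},{"dx": 0.005,"dy": 0,"dz": 0.0314,"wx": 0.003,"wy": -0.062,"wz": 0.003},{"dx": 0,"dy": 0,"dz": 0,"wx": 0,"wy": -0.062,"wz": 0},{"dx": 0,"dy": 0,"dz": 0,"wx": 0,"wy": 0,"wz": 0}]'

```text
t: 5.17
tcp_pos: [0.4824, 0.3055, 0.244]
eef_rot: [0.495, -0.239, 0.823, 0.144]
ft_force: [-0.4, 0.1, 0.1]
grip_width: 0.0856
grip_force: 0.0
```

```bash
python3 - <<'E'
from pl import *
p,R,s=cur();print(p,R.as_matrix().round(3),s["q"].round(3),s["t"])
az=.565;r=np.array([np.cos(az),np.sin(az),0]);R2=rot(az,np.radians(25),1)
show(plan(r*.555+[0,0,.055],R2,8)[::7])
E
```

```text
[0.48240704 0.30548423 0.24403672] [[-0.395 -0.535  0.747]
 [-0.25   0.845  0.473]
 [-0.884 -0.    -0.468]] [ 0.565 -0.227 -1.134 -0.42  -0.    -0.   ] 5.1667
max d 23.7 mm w 0.36
[{"dx": 0.0291, "dy": 0.0, "dz": 0.0124, "wx": -0.0001, "wy": -0.0126, "wz": -0.0}, {"dx": 0.0296, "dy": 0.0, "dz": 0.0111, "wx": -0.0001, "wy": -0.0126, "wz": -0.0}]
```

```bash
cat > kin.py <<'E'
import numpy as np
from scipy.optimize import least_squares
S=[((.213,-.034,1.323),(.49999,.25)),((-.51,-1.132,-.092),(.4978,.27207)),((-.227,-1.134,-.42),(.5710,.24404))]
def fk(k,q):
    h,L1,L2,L3=k[:4];a=q[0]-q[1];f=a+q[2]
    return np.array([L1*np.sin(q[0])+L2*np.cos(a)+L3*np.cos(f)+0*h,h+L1*np.cos(q[0])-L2*np.sin(a)-L3*np.sin(f)])
k=least_squares(lambda k:np.concatenate([fk(k,q)-p for q,p in S]),[.3,.3,.3,.25]).x
def ik(r,z,th):
    f=lambda q:np.r_[fk(k,q)-(r,z),q[0]-q[1]+q[2]-th]
    s=least_squares(f,[0.2,-.9,0]);return s.x,abs(s.fun).max()
if __name__=="__main__":
    print(k,[fk(k,q)-p for q,p in S])
    for r,z in((.64,.055),(.583,.09),(.56,.055),(.50,.12),(.583,.12)):
        for d in(10,25,35,45):
            q,e=ik(r,z,np.radians(d));print(r,z,d,q.round(3),round(e,4),"OK" if -.74<q[0]<1.72 and -1.14<q[1]<1.35 and -2.1<q[2]<2.04 and e<1e-3 else "-")
E
python3 kin.py
```

```text
[0.34323138 0.46466355 0.42087248 0.45421132] [array([ 0.00669746, -0.00971879]), array([0.00930784, 0.00184868]), array([-0.01486566,  0.00787011])]
0.64 0.055 10 [ 1.297 -0.924 -2.046] 0.0 OK
0.64 0.055 25 [ 0.849 -1.012 -1.425] 0.0 OK
0.64 0.055 35 [ 0.564 -0.96  -0.913] 0.0 OK
0.64 0.055 45 [ 0.392 -0.836 -0.443] 0.0 OK
0.583 0.09 10 [ 1.35  -1.076 -2.252] 0.0 -
0.583 0.09 25 [ 0.783 -1.169 -1.515] 0.0 -
0.583 0.09 35 [ 0.404 -1.1   -0.893] 0.0 OK
0.583 0.09 45 [ 0.208 -0.958 -0.38 ] 0.0 OK
0.56 0.055 10 [ 1.523 -1.036 -2.384] 0.0 -
0.56 0.055 25 [ 1.016 -1.181 -1.761] 0.0 -
0.56 0.055 35 [ 0.584 -1.15  -1.123] 0.0 -
0.56 0.055 45 [ 0.31  -1.028 -0.553] 0.0 OK
0.5 0.12 10 [ 1.673 -1.236 -2.735] 0.0 -
0.5 0.12 25 [ 0.918 -1.383 -1.865] 0.0 -
0.5 0.12 35 [ 0.19  -1.285 -0.865] 0.0 -
0.5 0.12 45 [-0.063 -1.117 -0.268] 0.0 OK
0.583 0.12 10 [ 1.254 -1.13  -2.21 ] 0.0 -
0.583 0.12 25 [ 0.622 -1.187 -1.373] 0.0 -
0.583 0.12 35 [ 0.264 -1.092 -0.746] 0.0 OK
0.583 0.12 45 [ 0.109 -0.936 -0.259] 0.0 OK
```

```bash
python3 - <<'E'
from pl import *
az=.565;r=np.array([np.cos(az),np.sin(az),0]);R2=rot(az,np.radians(40),1)
show(plan(r*.58+[0,0,.2],R2,3)[:1])
show(plan(r*.58+[0,0,.047],R2,6,(r*.58+[0,0,.2],R2,0))[:1])
show(plan(r*.638+[0,0,.047],R2,4,(r*.58+[0,0,.047],R2,0))[:1])
E
```

```text
max d 15.0 mm w 4.04
[{"dx": 0.0154, "dy": 0.0001, "dz": 0.0127, "wx": -0.0003, "wy": 0.1409, "wz": -0.0002}]
max d 25.5 mm w 0.0
[{"dx": 0.026, "dz": 0.0219}]
max d 14.5 mm w 0.0
[{"dx": -0.0124, "dz": 0.0148}]
```

Emit:
jog_arm --series '[{"dx": 0.0154,"dy": 0,"dz": 0.0127,"wx": 0,"wy": 0.141,"wz": 0},{"dx": 0.015,"dy": 0,"dz": 0.014,"wx": 0,"wy": 0.141,"wz": 0},{"dx": 0.014,"dy": 0,"dz": 0.015,"wx": 0,"wy": 0.141,"wz": 0},{"dx": 0.026,"dy": 0,"dz": 0.0219,"wx": 0,"wy": 0,"wz": 0},{"dx": 0.026,"dy": 0,"dz": 0.0219,"wx": 0,"wy": 0,"wz": 0},{"dx": 0.026,"dy": 0,"dz": 0.0219,"wx": 0,"wy": 0,"wz": 0},{"dx": 0,"dy": 0,"dz": 0,"wx": 0,"wy": 0,"wz": 0}]'

```text
t: 5.75
tcp_pos: [0.4873, 0.3088, 0.1197]
eef_rot: [0.404, -0.253, 0.872, 0.117]
ft_force: [-1.5, -1.1, -1.8]
grip_width: 0.0853
grip_force: 0.0
```

```bash
python3 - <<'E'
from pl import *
p,R,s=cur();print(p,np.hypot(*p[:2]),R.as_matrix().round(3),s["q"].round(3),s["t"])
az=.565;r=np.array([np.cos(az),np.sin(az),0]);R2=rot(az,np.radians(40),1)
show(plan(r*.58+[0,0,.047],R2,5)[:1])
E
```

```text
[0.48730585 0.30878695 0.11967109] 0.576902394201877 [[-0.547 -0.535  0.644]
 [-0.345  0.845  0.408]
 [-0.763  0.001 -0.647]] [ 5.650e-01  3.300e-02 -1.097e+00 -4.270e-01  0.000e+00  1.000e-03] 5.75
max d 14.5 mm w 0.06
[{"dx": 0.0142, "dz": 0.0132, "wy": -0.002, "wz": -0.0004}]
```

Emit:
jog_arm --series '[{"dx": 0.0142,"dy": 0,"dz": 0.0132,"wx": 0,"wy": 0,"wz": 0},{"dx": 0.0142,"dy": 0,"dz": 0.0132,"wx": 0,"wy": 0,"wz": 0},{"dx": 0.0142,"dy": 0,"dz": 0.0132,"wx": 0,"wy": 0,"wz": 0},{"dx": 0.0142,"dy": 0,"dz": 0.0132,"wx": 0,"wy": 0,"wz": 0},{"dx": 0.0142,"dy": 0,"dz": 0.0132,"wx": 0,"wy": 0,"wz": 0},{"dx": -0.0124,"dy": 0,"dz": 0.0148,"wx": 0,"wy": 0,"wz": 0},{"dx": -0.0124,"dy": 0,"dz": 0.0148,"wx": 0,"wy": 0,"wz": 0},{"dx": 0,"dy": 0,"dz": 0,"wx": 0,"wy": 0,"wz": 0}]'

```text
t: 6.42
tcp_pos: [0.5269, 0.3339, 0.0576]
eef_rot: [0.404, -0.252, 0.871, 0.118]
ft_force: [0.4, -0.7, 1.2]
grip_width: 0.0855
grip_force: 0.0
```

```bash
python3 - <<'E'
from pl import *
p,R,s=cur();print(p,np.hypot(*p[:2]),s["q"].round(3),s["t"],s["ft_force"])
az=.565;r=np.array([np.cos(az),np.sin(az),0]);R2=rot(az,np.radians(40),1)
show(plan(r*.638+[0,0,.047],R2,3)[:1])
t=snapshot("top");u=snapshot("scene")
a=np.array(t["color"])[170:250,170:270,::-1];b=np.array(u["color"])[130:230,330:455,::-1]
cv2.imwrite("pics/pre.png",np.hstack([cv2.resize(a,(400,320),interpolation=2),cv2.resize(b,(400,320),interpolation=2)]))
E
```

```text
[0.5268553  0.33394413 0.05763686] 0.6237749565328027 [ 5.650e-01  2.930e-01 -1.059e+00 -6.500e-01  0.000e+00  1.000e-03] 6.4167 [ 0.39093215 -0.73817605  1.18856088]
max d 5.9 mm w 0.08
[{"dx": -0.0005, "dz": 0.0079, "wy": -0.0025, "wz": -0.0009}]
```

View pics/pre.png

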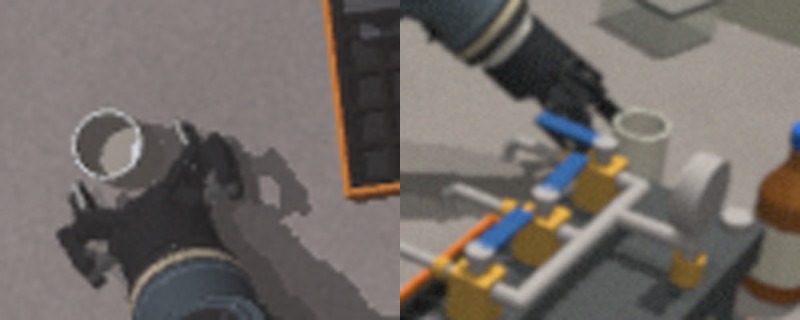

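Emit:
jog_arm --series '[{"dx": -0.0005,"dy": 0,"dz": 0.0079,"wx": 0,"wy": 0,"wz": 0},{"dx": -0.0005,"dy": 0,"dz": 0.0079,"wx": 0,"wy": 0,"wz": 0},{"dx": -0.0005,"dy": 0,"dz": 0.0079,"wx": 0,"wy": 0,"wz": 0},{"dx": 0,"dy": 0,"dz": 0,"wx": 0,"wy": 0,"wz": 0}]'

```text
t: 6.85
tcp_pos: [0.5369, 0.3404, 0.0441]
eef_rot: [0.403, -0.252, 0.872, 0.117]
ft_force: [-0.5, 0.4, -0.2]
grip_width: 0.0859
grip_force: 0.0
```

Emit:
jog_arm --series '[{"dx": 0,"dy": 0,"dz": 0,"wx": 0,"wy": 0,"wz": 0},{"dx": 0,"dy": 0,"dz": 0,"wx": 0,"wy": 0,"wz": 0},{"dx": 0,"dy": 0,"dz": 0,"wx": 0,"wy": 0,"wz": 0},{"dx": 0,"dy": 0,"dz": 0,"wx": 0,"wy": 0,"wz": 0},{"dx": 0,"dy": 0,"dz": 0,"wx": 0,"wy": 0,"wz": 0},{"dx": 0,"dy": 0,"dz": 0,"wx": 0,"wy": 0,"wz": 0},{"dx": 0,"dy": 0,"dz": 0,"wx": 0,"wy": 0,"wz": 0},{"dx": 0,"dy": 0,"dz": 0,"wx": 0,"wy": 0,"wz": 0}]' --claw 1 --force 30

```text
t: 7.52
tcp_pos: [0.5364, 0.3401, 0.0447]
eef_rot: [0.403, -0.252, 0.872, 0.118]
ft_force: [-2.6, -0.3, 2.8]
grip_width: 0.054
grip_force: 32.1
```

```bash
python3 - <<'E'
from pl import *
p,R,s=cur();print(p,np.hypot(*p[:2]),s["q"].round(3),s["t"],s["ft_force"],s["grip_width"],s["grip_force"])
print(R.inv().apply([0,0,.07])/.75)
E
sed -i 's/^S=\[/S=[((.033,-1.097,-.427),(.5769,.1197)),((.293,-1.059,-.650),(.6238,.0576)),/; s/,\[.3,.3,.3,.25\]/,[.3,.3,.3,.25,0,0]/; s/+0\*h,h/+k[4]*np.sin(a)+k[5],h/; s/-L3\*np.sin(f)\]/+k[4]*np.cos(a)-L3*np.sin(f)]/' kin.py
python3 kin.py|grep -E "^\[|(35|45) \["
```

```text
[0.53644298 0.34010956 0.04472894] 0.6351736618939566 [ 0.565  0.343 -1.039 -0.678  0.     0.002] 7.5167 [-2.59179131 -0.29964508  2.75599046] 0.05404384722887441 32.057482695090584
[-0.07112716  0.00018202 -0.06043182]
[ 2.44092242e-01  4.85689455e-01  3.93073311e-01  4.37105707e-01
0.64 0.055 35 [ 0.394 -1.101 -0.884] 0.0 OK
0.64 0.055 45 [ 0.281 -0.941 -0.437] 0.0 OK
0.583 0.09 35 [ 0.208 -1.211 -0.809] 0.0 -
0.583 0.09 45 [ 0.099 -1.036 -0.35 ] 0.0 OK
0.56 0.055 35 [ 0.338 -1.296 -1.024] 0.0 -
0.56 0.055 45 [ 0.163 -1.128 -0.505] 0.0 OK
0.5 0.12 35 [-0.068 -1.351 -0.672] 0.0 -
0.5 0.12 45 [-0.16  -1.159 -0.213] 0.0 -
0.583 0.12 35 [ 0.098 -1.178 -0.665] 0.0 -
0.583 0.12 45 [ 0.026 -0.996 -0.236] 0.0 OK
```

Emit:
jog_arm --series '[{"dx": 0,"dy": 0,"dz": 0,"wx": 0,"wy": 0,"wz": 0},{"dx": 0,"dy": 0,"dz": 0,"wx": 0,"wy": 0,"wz": 0},{"dx": 0,"dy": 0,"dz": 0,"wx": 0,"wy": 0,"wz": 0},{"dx": 0,"dy": 0,"dz": 0,"wx": 0,"wy": 0,"wz": 0},{"dx": 0.001,"dy": 0,"dz": 0.002,"wx": 0,"wy": 0.1,"wz": 0},{"dx": 0.001,"dy": 0,"dz": 0.002,"wx": 0,"wy": 0.1,"wz": 0},{"dx": 0,"dy": 0,"dz": 0,"wx": 0,"wy": 0.04,"wz": 0},{"dx": 0,"dy": 0,"dz": 0,"wx": 0,"wy": 0,"wz": 0}]' --claw 0

```text
t: 8.18
tcp_pos: [0.5387, 0.3414, 0.0429]
eef_rot: [0.351, -0.258, 0.894, 0.102]
ft_force: [0.0, 0.3, 1.4]
grip_width: 0.0854
grip_force: 0.0
```

Emit:
jog_arm --series '[{"dx": 0,"dy": 0,"dz": 0,"wx": 0,"wy": 0,"wz": 0},{"dx": 0,"dy": 0,"dz": 0,"wx": 0,"wy": 0,"wz": 0},{"dx": 0,"dy": 0,"dz": 0,"wx": 0,"wy": 0,"wz": 0},{"dx": 0,"dy": 0,"dz": 0,"wx": 0,"wy": 0,"wz": 0},{"dx": 0,"dy": 0,"dz": 0,"wx": 0,"wy": 0,"wz": 0},{"dx": 0,"dy": 0,"dz": 0,"wx": 0,"wy": 0,"wz": 0},{"dx": 0,"dy": 0,"dz": 0,"wx": 0,"wy": 0,"wz": 0}]' --claw 1 --force 30

```text
t: 8.77
tcp_pos: [0.5372, 0.3405, 0.0411]
eef_rot: [0.35, -0.259, 0.895, 0.102]
ft_force: [-0.3, -0.1, -0.3]
grip_width: 0.0544
grip_force: 31.5
```

```bash
python3 - <<'E'
from pl import *
p,R,s=cur();print(p,np.hypot(*p[:2]),s["q"].round(3),s["t"],s["ft_force"],s["grip_width"],s["grip_force"],R.as_matrix()[:,2])
c=R.inv().apply
az=.565;r=np.array([np.cos(az),np.sin(az),0])
print("up55/4",c([0,0,.055])/.75/4,"back",c(-r*(np.hypot(*p[:2])-.58))/.75/4,"zaxis",c([0,0,1]))
E
```

```text
[0.53722651 0.34053674 0.04112746] 0.6360641426438957 [ 0.565  0.297 -0.923 -0.395  0.     0.002] 8.7667 [-0.3027566  -0.09783135 -0.25456125] 0.054377679862507224 31.490656048699748 [ 0.57294074  0.36354557 -0.73455669]
up55/4 [-1.24399866e-02  3.44783696e-05 -1.34668726e-02] back [ 1.37273981e-02 -3.01998188e-05 -1.26807236e-02] zaxis [-0.67854472  0.00188064 -0.73455669]
```

Emit:
jog_arm --series '[{"dx": -0.0129,"dy": 0,"dz": -0.014,"wx": 0,"wy": 0,"wz": 0},{"dx": -0.0129,"dy": 0,"dz": -0.014,"wx": 0,"wy": 0,"wz": 0},{"dx": -0.0129,"dy": 0,"dz": -0.014,"wx": 0,"wy": 0,"wz": 0},{"dx": -0.0129,"dy": 0,"dz": -0.014,"wx": 0,"wy": 0,"wz": 0},{"dx": 0.0137,"dy": 0,"dz": -0.0127,"wx": 0,"wy": 0,"wz": 0},{"dx": 0.0137,"dy": 0,"dz": -0.0127,"wx": 0,"wy": 0,"wz": 0},{"dx": 0.0137,"dy": 0,"dz": -0.0127,"wx": 0,"wy": 0,"wz": 0},{"dx": 0.0137,"dy": 0,"dz": -0.0127,"wx": 0,"wy": 0,"wz": 0},{"dx": 0,"dy": 0,"dz": 0,"wx": 0,"wy": 0,"wz": 0}]'

```text
t: 9.52
tcp_pos: [0.4878, 0.3091, 0.0974]
eef_rot: [0.349, -0.259, 0.895, 0.102]
ft_force: [-0.5, -0.4, -0.6]
grip_width: 0.0542
grip_force: 32.6
```

```bash
python3 - <<'E'
from pl import *
p,R,s=cur();print(p,np.hypot(*p[:2]),s["q"].round(3),s["t"],s["grip_width"],R.as_matrix()[:,2])
c=R.inv().apply;a0=np.arctan2(p[1],p[0])
n=8;d=(.22-a0)/n;Z=Ro.from_rotvec([0,0,d]);print(a0)
show([np.r_[c(Z.apply(p)-p)/.75,c([0,0,d])/.5]])
print("down15",c([0,0,-.0155])/.75/2)
E
```

```text
[0.48779672 0.30909953 0.09743184] 0.5774843385981625 [ 0.565  0.064 -0.994 -0.23   0.     0.002] 9.5167 0.05421588882294424 [ 0.57174968  0.36263506 -0.7359335 ]
0.5648058202088295
[{"dx": 0.0004, "dy": -0.0332, "dz": -0.0005, "wx": 0.0584, "wy": -0.0002, "wz": 0.0634}]
down15 [ 6.99619750e-03 -1.88280312e-05  7.60464620e-03]
```

Emit:
jog_arm --series '[{"dx": 0.0004,"dy": -0.0332,"dz": -0.0005,"wx": 0.0584,"wy": -0.0002,"wz": 0.0634},{"dx": 0.0004,"dy": -0.0332,"dz": -0.0005,"wx": 0.0584,"wy": -0.0002,"wz": 0.0634},{"dx": 0.0004,"dy": -0.0332,"dz": -0.0005,"wx": 0.0584,"wy": -0.0002,"wz": 0.0634},{"dx": 0.0004,"dy": -0.0332,"dz": -0.0005,"wx": 0.0584,"wy": -0.0002,"wz": 0.0634},{"dx": 0.0004,"dy": -0.0332,"dz": -0.0005,"wx": 0.0584,"wy": -0.0002,"wz": 0.0634},{"dx": 0.0004,"dy": -0.0332,"dz": -0.0005,"wx": 0.0584,"wy": -0.0002,"wz": 0.0634},{"dx": 0.0004,"dy": -0.0332,"dz": -0.0005,"wx": 0.0584,"wy": -0.0002,"wz": 0.0634},{"dx": 0.0004,"dy": -0.0332,"dz": -0.0005,"wx": 0.0584,"wy": -0.0002,"wz": 0.0634},{"dx": 0,"dy": 0,"dz": 0,"wx": 0,"wy": 0,"wz": 0},{"dx": 0.007,"dy": 0,"dz": 0.0076,"wx": 0,"wy": 0,"wz": 0},{"dx": 0.007,"dy": 0,"dz": 0.0076,"wx": 0,"wy": 0,"wz": 0},{"dx": 0,"dy": 0,"dz": 0,"wx": 0,"wy": 0,"wz": 0}]'

```text
t: 10.52
tcp_pos: [0.5656, 0.1275, 0.0818]
eef_rot: [0.361, -0.101, 0.926, 0.041]
ft_force: [-0.8, 0.4, -1.0]
grip_width: 0.0542
grip_force: 32.6
```

```bash
python3 - <<'E'
from pl import *
p,R,s=cur();print(p,np.hypot(*p[:2]),np.arctan2(p[1],p[0]),s["q"].round(3),s["t"],s["ft_force"],s["grip_width"],R.as_matrix()[:,2])
t=snapshot("top");u=snapshot("scene")
zt=R.as_matrix()[:,2];rh=np.array([zt[0],zt[1],0]);rh/=np.linalg.norm(rh)
b=np.array([p[0],p[1],0])+rh*.005  # predicted beaker centre
zb=p[2]-.0411
for c,s_ in(("top",t),("scene",u)):
    im=np.array(s_["color"])[:,:,::-1].copy()
    pts=[proj(s_,[b[0]+.028*np.cos(a),b[1]+.028*np.sin(a),zb+.08]) for a in np.linspace(0,6.28,50)]
    cv2.polylines(im,[np.int32(np.array(pts)*8)],True,(0,0,255),1,cv2.LINE_AA,3)
    if c=="top": A=im[150:230,240:340]
    else: B=im[140:240,300:425]
cv2.imwrite("pics/tr.png",np.hstack([cv2.resize(A,(400,320),interpolation=2),cv2.resize(B,(400,320),interpolation=2)]))
c=R.inv().apply;a0=np.arctan2(p[1],p[0])
# target tcp
T=np.array([.5768,.0827]);at=np.arctan2(T[1],T[0]);n=3
d=(at-a0)/n;Z=Ro.from_rotvec([0,0,d]);show([np.r_[c(Z.apply(p)-p)/.75,c([0,0,d])/.5]]);print(at,np.hypot(*T)-.005)
E
```

```text
[0.56557781 0.12753914 0.08180569] 0.5797796880499366 0.2217925672801609 [ 0.222  0.106 -1.009 -0.289 -0.     0.004] 10.5167 [-0.77034839  0.44072607 -0.99868687] 0.054185322071456564 [ 0.66095181  0.14891027 -0.73550557]
[{"dx": 0.0001, "dy": -0.0205, "dz": -0.0002, "wx": 0.0359, "wy": -0.0001, "wz": 0.0389}]
0.14240672618588476 0.5776984897869566
```

View pics/tr.png

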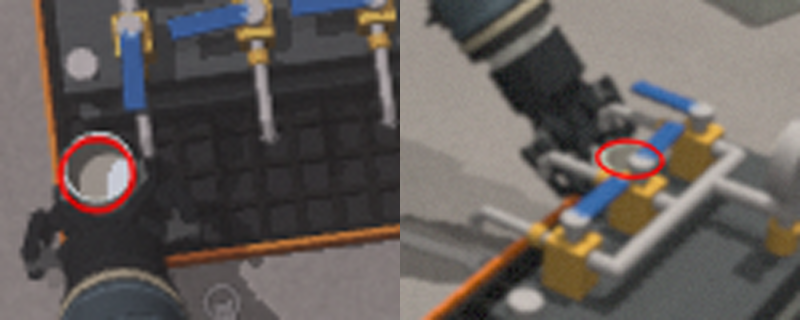

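Emit:
jog_arm --series '[{"dx": 0.0011,"dy": -0.0205,"dz": -0.0011,"wx": 0.0359,"wy": -0.0001,"wz": 0.0389},{"dx": 0.0011,"dy": -0.0205,"dz": -0.0011,"wx": 0.0359,"wy": -0.0001,"wz": 0.0389},{"dx": 0.0011,"dy": -0.0205,"dz": -0.0011,"wx": 0.0359,"wy": -0.0001,"wz": 0.0389},{"dx": 0,"dy": 0,"dz": 0,"wx": 0,"wy": 0,"wz": 0},{"dx": 0,"dy": 0,"dz": 0,"wx": 0,"wy": 0,"wz": 0}]'

```text
t: 11.03
tcp_pos: [0.5718, 0.0817, 0.0838]
eef_rot: [0.364, -0.064, 0.929, 0.027]
ft_force: [1.2, 0.2, -0.6]
grip_width: 0.0541
grip_force: 32.6
```

```bash
cat > chk.py <<'E'
from pl import *
import sys
from scipy.optimize import minimize
p,R,s=cur();print(p,np.hypot(*p[:2]),np.arctan2(p[1],p[0]),s["t"],s["ft_force"],R.as_matrix()[:,2])
zt=float(sys.argv[1])+.08  # mouth height
t=snapshot("top");u=snapshot("scene")
g=cv2.GaussianBlur(np.array(t["color"]),(3,3),0)
E=cv2.distanceTransform(255-cv2.Canny(g,40,110),cv2.DIST_L2,5)
A=np.linspace(0,2*np.pi,60,endpoint=False)
ring=lambda q:[proj(t,[q[0]+.028*np.cos(a),q[1]+.028*np.sin(a),zt]) for a in A]
f=lambda q:np.mean([min(3,cv2.getRectSubPix(E,(1,1),tuple(map(float,x)))[0,0]) for x in ring(q)])
best=min((minimize(f,np.array([.5768,.0827])+np.random.default_rng(k).uniform(-.01,.01,2),method="Nelder-Mead",options=dict(initial_simplex=None)) for k in range(40)),key=lambda r:r.fun)
print("mouth",best.x,best.fun)
T=[.5768,.0827,.175]
O=[]
for c,s_,w in(("top",t,(140,220,250,350)),("scene",u,(140,240,300,425))):
    im=np.array(s_["color"])[:,:,::-1].copy()
    if c=="top": cv2.polylines(im,[np.int32(np.array([proj(s_,[*(np.array(T[:2])+.028*np.array([np.cos(a),np.sin(a)])),zt]) for a in A])*8)],True,(0,0,255),1,cv2.LINE_AA,3)
    y=im[w[0]:w[1],w[2]:w[3]];O.append(cv2.resize(y,(400,320),interpolation=2))
cv2.imwrite("pics/"+sys.argv[2],np.hstack(O))
for r in place_of("top","spout_a"): print("spout",r["score"],ray(t,r["position"],.175))
for c in("top","scene"):
    for r in place_of(c,"beaker")[:1]: print("bk",c,r["score"],ray(t if c=="top" else u,r["position"],zt-.08))
E
python3 chk.py .0407 c1.png
```

```text
[0.57179486 0.08165607 0.08384168] 0.5775959481163728 0.14184750184540848 11.0333 [ 1.2069429   0.22958291 -0.57898912] [ 0.67252767  0.09626366 -0.7337846 ]
mouth [0.58359193 0.08239418] 0.3517189621925354
spout 0.86 [ 0.59150099 -0.00069756  0.175     ]
spout 0.66 [0.57715943 0.08349122 0.175     ]
spout 0.57 [ 0.60552477 -0.0887521   0.175     ]
bk top 0.51 [0.5747019  0.08186669 0.0407    ]
```

View pics/c1.png

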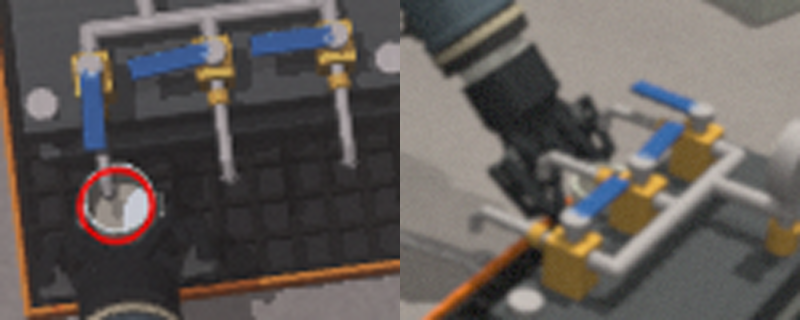

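Emit:
jog_arm --series '[{"dx": 0.003,"dy": 0,"dz": 0.0005,"wx": 0,"wy": 0,"wz": 0},{"dx": 0.0027,"dy": 0,"dz": 0.0018,"wx": 0,"wy": 0,"wz": 0},{"dx": 0.0022,"dy": 0,"dz": 0.0024,"wx": 0,"wy": 0,"wz": 0},{"dx": 0,"dy": 0,"dz": 0,"wx": 0,"wy": 0,"wz": 0},{"dx": 0,"dy": 0,"dz": 0,"wx": 0,"wy": 0,"wz": 0}]'

```text
t: 11.7
tcp_pos: [0.5694, 0.0814, 0.0764]
eef_rot: [0.363, -0.064, 0.929, 0.027]
ft_force: [-0.3, 0.5, -0.8]
grip_width: 0.0545
grip_force: 32.7
```

Emit:
jog_arm --series '[{"dx": 0.0006,"dy": 0,"dz": 0.0007,"wx": 0,"wy": 0,"wz": 0},{"dx": 0,"dy": 0,"dz": 0,"wx": 0,"wy": 0,"wz": 0}]'

```text
t: 11.87
tcp_pos: [0.5697, 0.0814, 0.0761]
eef_rot: [0.364, -0.064, 0.929, 0.027]
ft_force: [-0.8, 0.9, -0.2]
grip_width: 0.0542
grip_force: 32.8
```

Emit:
jog_arm --series '[{"dx": 0,"dy": 0,"dz": 0,"wx": 0,"wy": 0,"wz": 0},{"dx": 0,"dy": 0,"dz": 0,"wx": 0,"wy": 0,"wz": 0},{"dx": 0,"dy": 0,"dz": 0,"wx": 0,"wy": 0,"wz": 0},{"dx": 0,"dy": 0,"dz": 0,"wx": 0,"wy": 0,"wz": 0},{"dx": 0,"dy": 0,"dz": 0,"wx": 0,"wy": 0,"wz": 0},{"dx": 0,"dy": 0,"dz": 0,"wx": 0,"wy": 0,"wz": 0}]' --claw 0

```text
t: 12.37
tcp_pos: [0.5696, 0.0814, 0.0761]
eef_rot: [0.364, -0.064, 0.929, 0.027]
ft_force: [0.6, 0.1, 0.4]
grip_width: 0.0855
grip_force: 0.0
```

Emit:
jog_arm --series '[{"dx": 0,"dy": 0,"dz": -0.015,"wx": 0,"wy": 0,"wz": 0},{"dx": 0,"dy": 0,"dz": -0.015,"wx": 0,"wy": 0,"wz": 0},{"dx": 0,"dy": 0,"dz": -0.015,"wx": 0,"wy": 0,"wz": 0},{"dx": 0,"dy": 0,"dz": -0.015,"wx": 0,"wy": 0,"wz": 0},{"dx": 0,"dy": 0,"dz": -0.015,"wx": 0,"wy": 0,"wz": 0},{"dx": 0,"dy": 0,"dz": -0.015,"wx": 0,"wy": 0,"wz": 0},{"dx": 0,"dy": 0,"dz": -0.015,"wx": 0,"wy": 0,"wz": 0},{"dx": 0,"dy": 0,"dz": 0,"wx": 0,"wy": 0,"wz": 0}]'

```text
t: 13.03
tcp_pos: [0.5163, 0.0738, 0.1352]
eef_rot: [0.364, -0.064, 0.929, 0.027]
ft_force: [0.5, -0.7, 0.7]
grip_width: 0.0854
grip_force: 0.0
```

```bash
python3 chk.py .035 c2.png; python3 -c "
from pl import *
print(cur()[2]['q'])"
```

```text
[0.51633183 0.07376597 0.13520891] 0.5215745126810357 0.14190517198771127 13.0333 [ 0.49287127 -0.68123944  0.70353978] [ 0.67330568  0.09629847 -0.73306621]
mouth [0.58061535 0.08261688] 0.27395012974739075
spout 0.89 [ 0.58525173 -0.01076477  0.175     ]
spout 0.83 [0.57175486 0.08618312 0.175     ]
spout 0.79 [ 0.59665351 -0.09065172  0.175     ]
spout 0.72 [ 0.68735893 -0.02022097  0.175     ]
spout 0.21 [0.66070733 0.08660986 0.175     ]
bk top 0.86 [0.57783695 0.07283107 0.035     ]
bk scene 0.37 [0.73786342 0.2555306  0.035     ]
[ 1.41754740e-01 -1.37645207e-01 -1.05202418e+00 -8.92677800e-02
  1.67868160e-04  3.69490389e-03]
```

View pics/c2.png

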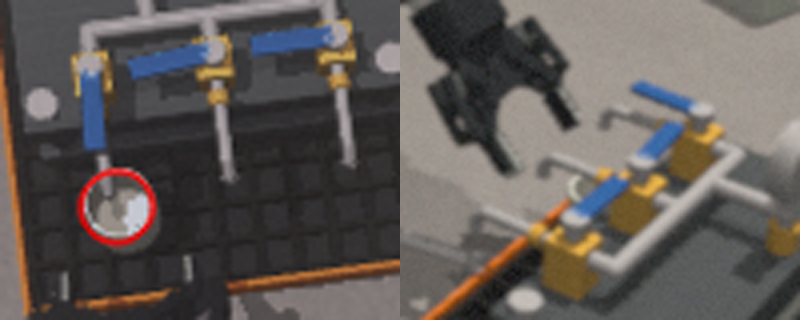

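```bash
cat > m.py <<'E'
from pl import *
from scipy.optimize import minimize,least_squares
SP=[]
gs=0
for i in range(6):
    t=snapshot("top");u=snapshot("scene");gs=gs+cv2.cvtColor(np.array(t["color"]),cv2.COLOR_RGB2GRAY).astype(float)
    for c,s in(("top",t),("scene",u)):
        for r in place_of(c,"spout_a"):
            if r["score"]>.4: SP.append((c,np.array(r["position"])))
g=gs/6
S={"top":t,"scene":u}
def w(p,k): c,s=np.cos(p[2]),np.sin(p[2]);return [p[0]-s*k*.09,p[1]+c*k*.09,.175]
for cs in(("top",),("scene",),("top","scene")):
    def res(p):
        o=[]
        for c,d in SP:
            if c in cs:
                P=np.array([proj(S[c],w(p,k)) for k in(-1,0,1)]);j=np.argmin(np.linalg.norm(P-d,axis=1));o+=list((P-d)[j]) if np.linalg.norm(P[j]-d)<9 else [0,0]
        return o
    q=least_squares(res,[.588,-.0066,.122],loss="soft_l1",diff_step=1e-4).x;print(cs,"yaw",q[2],"open spout",w(q,1))
A=np.linspace(0,2*np.pi,60,endpoint=False)
y0,x0=175,262
sub=g[y0:208,x0:298]
def sil(x,y):
    pts=[proj(t,[x+.028*np.cos(a),y+.028*np.sin(a),z]) for a in A for z in(.115,.035)]
    h=cv2.convexHull(np.float32((np.array(pts)-[x0-.0,y0-.0]+.5)*16)).astype(np.int32)
    m=np.zeros((33*16,36*16),np.uint8);cv2.fillConvexPoly(m,h,255)
    return cv2.resize(m,(36,33),interpolation=cv2.INTER_AREA)/255.
W=np.ones_like(sub);c=proj(t,[.5768,.0827,.115])
yy,xx=np.mgrid[y0:208,x0:298];W[(yy<c[1]-3)&(abs(xx-c[0]+2)<4)]=0;W[yy>c[1]+14]=0
b=np.clip((sub-45)/60,0,1)
b=np.where(np.hypot(xx-c[0],yy-c[1])<6,1,b)
print(np.round(sub[::2,::2]).astype(int))
f=lambda q:np.mean(W*(sil(*q)-b)**2)
G=[(f((x,y)),x,y) for x in np.arange(.566,.590,.001) for y in np.arange(.072,.094,.001)]
print(sorted(G)[:5])
E
python3 m.py
```

```text
('top',) yaw 0.16732054685140743 open spout [np.float64(0.5724771671510891), np.float64(0.08230840950145606), 0.175]
('scene',) yaw 0.11661632411985524 open spout [np.float64(0.5736446861485905), np.float64(0.08392982521721844), 0.175]
('top', 'scene') yaw 0.1399650769016663 open spout [np.float64(0.5732090172285529), np.float64(0.0824662443249689), 0.175]
[[ 46  42  40  43  55  88  86  63  49  49  49  50  55  54  52  50  42  40]
 [ 71  67  48  50  56  64  67  59  44  41  41  41  40  40  39  38  38  36]
 [ 59  49  42  42  41  41 109 132  37  38  36  36  36  39  39  36  39  38]
 [ 42  40  38  37  38  37  83 146  36  40  40  38  39  40  48  42  35  38]
 [ 51  46  39  50  49  49  92 158  93  93 121 141  44  43  42  40  35  33]
 [ 52  48  42  48  44  92  95 130  69  76  78  83 130  37  40  44  34  39]
 [ 45  42  42  38  40 142  76 130  80 106 119  88  96  49  41  48  35  39]
 [ 50  49  41  42  77  72  74  86  88 145 145 194 183 100  40  39  36  40]
 [ 51  50  44  42  79  74  85 144 115 123 199 200 198 154  39  37  34  36]
 [ 52  51  43  43  69 122 116 145 116 119 199 199 198  99  38  34 
[... 201 characters left out ...]
 98  74  74  62  38  39  36  37]
 [ 51  51  46  36  51  51  51  60  80  76  75  74  64  38  35  36  37  41]
 [ 52  52  47  39  43  48  46  43  47  54  52  36  35  33  34  34  39  69]
 [ 46  45  44  44  41  38  36  41  34  41  50  48  42  40  50  50  47 109]
 [ 39  42  50  41  42  51  51  46  39  51  50  50  41  39  50  50  49  90]]
[(np.float64(0.021459920875456832), np.float64(0.583), np.float64(0.083)), (np.float64(0.0215770788277423), np.float64(0.582), np.float64(0.083)), (np.float64(0.02226735982559731), np.float64(0.583), np.float64(0.084)), (np.float64(0.022852446240172384), np.float64(0.582), np.float64(0.082)), (np.float64(0.02323812087709654), np.float64(0.584), np.float64(0.084))]
```

```bash
cat >> m.py <<'E'
print("----")
for lo,sp in((45,25),(50,15)):
    b=np.clip((sub-lo)/sp,0,1);b=np.where(np.hypot(xx-c[0],yy-c[1])<6,1,b)
    G=[(f((x,y)),x,y) for x in np.arange(.566,.590,.001) for y in np.arange(.072,.094,.001)];print(sorted(G)[:4])
print("tip",proj(t,[.5768,.0827,.175]),proj(t,[.5713,.082,.175]),ray(t,(276,188),.175))
print(np.round(g[180:194,270:284]).astype(int))
E
python3 m.py | sed -n '/----/,$p'
```

```text
----
[(np.float64(0.026744541791100807), np.float64(0.581), np.float64(0.083)), (np.float64(0.027072240151094436), np.float64(0.582), np.float64(0.083)), (np.float64(0.027656325267282587), np.float64(0.581), np.float64(0.082)), (np.float64(0.028500212039658402), np.float64(0.582), np.float64(0.082))]
[(np.float64(0.022593006833683496), np.float64(0.581), np.float64(0.083)), (np.float64(0.022690927386557275), np.float64(0.582), np.float64(0.083)), (np.float64(0.023556359010671456), np.float64(0.581), np.float64(0.082)), (np.float64(0.024188469340334005), np.float64(0.582), np.float64(0.082))]
tip [276.96586232 187.81415766] [277.20532617 189.62665645] [0.57628625 0.08557844 0.175     ]
[[ 41  39  38  45  92 157 140  75  37  40  40  40  39  36]
 [ 38  37  37  43  82 156 146 100  36  36  39  40  41  41]
 [ 40  40  40  43  76 153 154 126 180 159 164 185 144  70]
 [ 49  49  49  53  92 152 158 119  93  91  93 102 120 149]
 [ 51  50  62 119 145 140 142 106  64  72  76  76  85  94]
 [ 44  50  92 156  95 129 130 108  70  74  76  75  76  82]
 [ 44  82 179  86  80 111 130 113  75  74  76  75  75  76]
 [ 40  81 143  74  77  95 130 117  80  94 106 113 120 106]
 [ 73 146  80  75  73  77 126 116  74 106 141 142 142 141]
 [ 76 153  72  74  75  76  86  71  88 118 145 145 144 152]
 [ 76 154  74  74  77  98 136 111 113 119 145 152 194 194]
 [ 79 159  74  74  85 134 144 139 116 116 123 152 199 199]
 [ 88 186  73  77 106 144 144 142 115 115 119 153 199 199]
 [ 68 132 123  80 116 144 144 141 115 116 120 153 198 199]]
```

```bash
python3 - <<'E'
from pl import *
p,R,s=cur();az=np.arctan2(p[1],p[0])
R1=rot(az,np.pi/2,1);p1=p+[-.01,0,.125];show(plan(p1,R1,8))
x=2.75;z=np.array([0,0,-1.]);xv=np.array([np.cos(x),np.sin(x),0]);R2=Ro.from_matrix(np.c_[xv,np.cross(z,xv),z])
show([plan([.493,-.3535,.19],R2,18,(p1,R1,0))[0]]);print(R1.inv().apply(np.array([.493,-.3535,.19])-p1)/.75/14,(R1.inv()*R2).as_rotvec()/.5/6)
E
```

```text
max d 15.7 mm w 5.35
[{"dx": -0.0129, "dy": 0.0003, "dz": -0.0164, "wx": 0.0004, "wy": 0.1866, "wz": -0.0009}, {"dx": -0.0113, "dy": 0.0003, "dz": -0.0175, "wx": 0.0004, "wy": 0.1866, "wz": -0.0009}, {"dx": -0.0097, "dy": 0.0003, "dz": -0.0185, "wx": 0.0004, "wy": 0.1866, "wz": -0.0009}, {"dx": -0.0079, "dy": 0.0003, "dz": -0.0193, "wx": 0.0004, "wy": 0.1866, "wz": -0.0009}, {"dx": -0.0061, "dy": 0.0003, "dz": -0.02, "wx": 0.0004, "wy": 0.1866, "wz": -0.0009}, {"dx": -0.0042, "dy": 0.0002, "dz": -0.0205, "wx": 0.0004, "wy": 0.1866, "wz": -0.0009}, {"dx": -0.0022, "dy": 0.0002, "dz": -0.0208, "wx": 0.0004, "wy": 0.1866, "wz": -0.0009}, {"dx": -0.0003, "dy": 0.0002, "dz": -0.0209, "wx": 0.0004, "wy": 0.1866, "wz": -0.0009}]
max d 24.1 mm w 1.7
[{"dx": 0.0055, "dy": -0.0312, "dz": 0.0051, "wz": 0.0593}]
[ 0.00704486 -0.04010367  0.00655867] [5.44461688e-18 1.99243469e-17 1.77834683e-01]
```

Emit:
jog_arm --series '[{"dx": -0.0129,"dy": 0,"dz": -0.0164,"wx": 0,"wy": 0.1866,"wz": -0.001},{"dx": -0.0113,"dy": 0,"dz": -0.0175,"wx": 0,"wy": 0.1866,"wz": -0.001},{"dx": -0.0097,"dy": 0,"dz": -0.0185,"wx": 0,"wy": 0.1866,"wz": -0.001},{"dx": -0.0079,"dy": 0,"dz": -0.0193,"wx": 0,"wy": 0.1866,"wz": -0.001},{"dx": -0.0061,"dy": 0,"dz": -0.02,"wx": 0,"wy": 0.1866,"wz": -0.001},{"dx": -0.0042,"dy": 0,"dz": -0.0205,"wx": 0,"wy": 0.1866,"wz": -0.001},{"dx": -0.0022,"dy": 0,"dz": -0.0208,"wx": 0,"wy": 0.1866,"wz": -0.001},{"dx": -0.0003,"dy": 0,"dz": -0.0209,"wx": 0,"wy": 0.1866,"wz": -0.001},{"dx": 0,"dy": 0,"dz": 0,"wx": 0,"wy": 0,"wz": 0}]'

```text
t: 16.43
tcp_pos: [0.5049, 0.072, 0.2347]
eef_rot: [0.066, -0.071, 0.995, 0.005]
ft_force: [1.4, 1.3, -0.2]
grip_width: 0.0854
grip_force: 0.0
```

Emit:
jog_arm --series '[{"dx": 0.007,"dy": -0.0401,"dz": 0,"wx": 0,"wy": 0,"wz": 0},{"dx": 0.007,"dy": -0.0401,"dz": 0,"wx": 0,"wy": 0,"wz": 0},{"dx": 0.007,"dy": -0.0401,"dz": 0,"wx": 0,"wy": 0,"wz": 0},{"dx": 0.007,"dy": -0.0401,"dz": 0,"wx": 0,"wy": 0,"wz": 0},{"dx": 0.007,"dy": -0.0401,"dz": 0,"wx": 0,"wy": 0,"wz": 0},{"dx": 0.007,"dy": -0.0401,"dz": 0,"wx": 0,"wy": 0,"wz": 0},{"dx": 0.007,"dy": -0.0401,"dz": 0,"wx": 0,"wy": 0,"wz": 0},{"dx": 0.007,"dy": -0.0401,"dz": 0,"wx": 0,"wy": 0,"wz": 0},{"dx": 0.007,"dy": -0.0401,"dz": 0,"wx": 0,"wy": 0,"wz": 0},{"dx": 0.007,"dy": -0.0401,"dz": 0,"wx": 0,"wy": 0,"wz": 0},{"dx": 0.007,"dy": -0.0401,"dz": 0,"wx": 0,"wy": 0,"wz": 0},{"dx": 0.007,"dy": -0.0401,"dz": 0,"wx": 0,"wy": 0,"wz": 0},{"dx": 0.007,"dy": -0.0401,"dz": 0,"wx": 0,"wy": 0,"wz": 0},{"dx": 0.007,"dy": -0.0401,"dz": 0,"wx": 0,"wy": 0,"wz": 0},{"dx": 0,"dy": 0,"dz": 0.015,"wx": 0,"wy": 0,"wz": 0.178},{"dx": 0,"dy": 0,"dz": 0.015,"wx": 0,"wy": 0,"wz": 0.178},{"dx": 0,"dy": 0,"dz": 0.015,"wx": 0,"wy": 0,"wz": 0.178},{"dx": 0,"dy": 0,"dz": 0.015,"wx": 0,"wy": 0,"wz": 0.178},{"dx": 0,"dy": 0,"dz": 0.015,"wx": 0,"wy": 0,"wz": 0.178},{"dx": 0,"dy": 0,"dz": 0.015,"wx": 0,"wy": 0,"wz": 0.178}]'

```text
t: 18.1
tcp_pos: [0.4998, -0.354, 0.1535]
eef_rot: [0.065, 0.196, 0.978, 0.023]
ft_force: [-1.5, 0.3, 0.3]
grip_width: 0.0852
grip_force: 0.0
```

```bash
cat > kn.py <<'E'
from pl import *
p,R,s=cur();M=R.as_matrix();print(p,s["q"].round(3),s["t"],s["grip_width"],s["ft_force"].round(1),"xaz",np.arctan2(M[1,0],M[0,0]))
E
cat > kp.py <<'E'
from kn import *
x=2.75;z=np.array([0,0,-1.]);xv=np.array([np.cos(x),np.sin(x),0]);R2=Ro.from_matrix(np.c_[xv,np.cross(z,xv),z])
show(plan([.493,-.3535,.12],R2,4)[:1])
E
python3 kp.py
```

```text
[ 0.49976148 -0.3539535   0.15346076] [-0.664  0.393 -0.043  1.04   0.099 -0.263] 18.1 0.08516598232137818 [-1.5  0.3  0.3] xaz 2.7409408518635208
max d 8.5 mm w 1.97
[{"dx": 0.0034, "dy": -0.0015, "dz": 0.0107, "wx": 0.0353, "wy": 0.0589, "wz": -0.0024}]
```

Emit:
jog_arm --series '[{"dx": 0.0034,"dy": -0.0015,"dz": 0.0107,"wx": 0.0353,"wy": 0.0589,"wz": -0.0024},{"dx": 0.0034,"dy": -0.0015,"dz": 0.0107,"wx": 0.0353,"wy": 0.0589,"wz": -0.0024},{"dx": 0.0034,"dy": -0.0015,"dz": 0.0107,"wx": 0.0353,"wy": 0.0589,"wz": -0.0024},{"dx": 0.0034,"dy": -0.0015,"dz": 0.0107,"wx": 0.0353,"wy": 0.0589,"wz": -0.0024},{"dx": 0,"dy": 0,"dz": 0,"wx": 0,"wy": 0,"wz": 0}]'

```text
t: 18.52
tcp_pos: [0.491, -0.3531, 0.1195]
eef_rot: [-0.002, 0.192, 0.981, 0.0]
ft_force: [-0.1, 1.0, -0.2]
grip_width: 0.0854
grip_force: 0.0
```

```bash
sed -i 's/.12\],R2,4/.088],R2,4/' kp.py; python3 kp.py
```

```text
[ 0.490997   -0.35310735  0.11950346] [-0.622  0.484  0.017  1.108 -0.002 -0.236] 18.5167 0.08536762517258029 [-0.1  1.  -0.2] xaz 2.7553041545847967
max d 7.9 mm w 0.1
[{"dx": -0.0007, "dy": 0.0001, "dz": 0.0105, "wx": -0.0005, "wy": -0.0024, "wz": 0.0027}]
```

Emit:
jog_arm --series '[{"dx": -0.0007,"dy": 0,"dz": 0.0105,"wx": 0,"wy": -0.0024,"wz": 0.0027},{"dx": -0.0007,"dy": 0,"dz": 0.0105,"wx": 0,"wy": -0.0024,"wz": 0.0027},{"dx": -0.0007,"dy": 0,"dz": 0.0105,"wx": 0,"wy": -0.0024,"wz": 0.0027},{"dx": -0.0007,"dy": 0,"dz": 0.0105,"wx": 0,"wy": -0.0024,"wz": 0.0027},{"dx": 0,"dy": 0,"dz": 0,"wx": 0,"wy": 0,"wz": 0}]'

```text
t: 18.93
tcp_pos: [0.4926, -0.3543, 0.0884]
eef_rot: [0.001, 0.195, 0.981, -0.0]
ft_force: [0.9, 0.2, -0.2]
grip_width: 0.0855
grip_force: 0.0
```

Emit:
jog_arm --series '[{"dx": 0,"dy": 0,"dz": 0,"wx": 0,"wy": 0,"wz": 0},{"dx": 0,"dy": 0,"dz": 0,"wx": 0,"wy": 0,"wz": 0},{"dx": 0,"dy": 0,"dz": 0,"wx": 0,"wy": 0,"wz": 0},{"dx": 0,"dy": 0,"dz": 0,"wx": 0,"wy": 0,"wz": 0},{"dx": 0,"dy": 0,"dz": 0,"wx": 0,"wy": 0,"wz": 0},{"dx": 0,"dy": 0,"dz": 0,"wx": 0,"wy": 0,"wz": 0},{"dx": 0,"dy": 0,"dz": 0,"wx": 0,"wy": 0,"wz": 0},{"dx": 0,"dy": 0,"dz": 0,"wx": 0,"wy": 0,"wz": 0},{"dx": 0,"dy": 0,"dz": 0,"wx": 0,"wy": 0,"wz": 0},{"dx": 0,"dy": 0,"dz": 0,"wx": 0,"wy": 0,"wz": 0}]' --claw 1 --force 25

```text
t: 19.77
tcp_pos: [0.4939, -0.3541, 0.0906]
eef_rot: [0.003, 0.195, 0.981, 0.0]
ft_force: [2.1, 5.6, 4.5]
grip_width: 0.0133
grip_force: 26.7
```

```bash
python3 -c "
from kn import *
print(s['grip_force'],s['ft_torque'],'turn',np.arctan2(M[1,0],M[0,0])-1.655)"
```

```text
[ 0.49394837 -0.35410693  0.09061115] [-0.623  0.501 -0.032  1.033  0.002 -0.231] 19.7667 0.013322043327307584 [2.1 5.6 4.5] xaz 2.7495621919326787
26.744103133678436 [ 1.08915135 -0.38202036 -0.09733369] turn 1.0945621919326787
```

Emit:
jog_arm --series '[{"dx": 0,"dy": 0,"dz": 0,"wx": 0,"wy": 0,"wz": 0.137},{"dx": 0,"dy": 0,"dz": 0,"wx": 0,"wy": 0,"wz": 0.137},{"dx": 0,"dy": 0,"dz": 0,"wx": 0,"wy": 0,"wz": 0.137},{"dx": 0,"dy": 0,"dz": 0,"wx": 0,"wy": 0,"wz": 0.137},{"dx": 0,"dy": 0,"dz": 0,"wx": 0,"wy": 0,"wz": 0.137},{"dx": 0,"dy": 0,"dz": 0,"wx": 0,"wy": 0,"wz": 0.137},{"dx": 0,"dy": 0,"dz": 0,"wx": 0,"wy": 0,"wz": 0.137},{"dx": 0,"dy": 0,"dz": 0,"wx": 0,"wy": 0,"wz": 0.137},{"dx": 0,"dy": 0,"dz": 0,"wx": 0,"wy": 0,"wz": 0.137},{"dx": 0,"dy": 0,"dz": 0,"wx": 0,"wy": 0,"wz": 0.137},{"dx": 0,"dy": 0,"dz": 0,"wx": 0,"wy": 0,"wz": 0.137},{"dx": 0,"dy": 0,"dz": 0,"wx": 0,"wy": 0,"wz": 0.137},{"dx": 0,"dy": 0,"dz": 0,"wx": 0,"wy": 0,"wz": 0.137},{"dx": 0,"dy": 0,"dz": 0,"wx": 0,"wy": 0,"wz": 0.137},{"dx": 0,"dy": 0,"dz": 0,"wx": 0,"wy": 0,"wz": 0.137},{"dx": 0,"dy": 0,"dz": 0,"wx": 0,"wy": 0,"wz": 0.137},{"dx": 0,"dy": 0,"dz": 0,"wx": 0,"wy": 0,"wz": 0},{"dx": 0,"dy": 0,"dz": 0,"wx": 0,"wy": 0,"wz": 0},{"dx": 0,"dy": 0,"dz": 0,"wx": 0,"wy": 0,"wz": 0}]'

```text
t: 21.35
tcp_pos: [0.4925, -0.3549, 0.0906]
eef_rot: [0.002, 0.678, 0.735, -0.0]
ft_force: [-8.2, -0.1, 8.8]
grip_width: 0.0135
grip_force: 27.4
```

```bash
python3 -c "
from kn import *
print(s['grip_force'],s['ft_torque'],'turn',np.arctan2(M[1,0],M[0,0])-1.655)"
```

```text
[ 0.49253508 -0.35493361  0.09056974] [-6.240e-01  5.010e-01 -3.200e-02  1.034e+00 -1.000e-03  8.650e-01] 21.35 0.013546237758934014 [-8.2 -0.1  8.8] xaz 1.6524777747041197
27.35359489917755 [-0.10188508  1.94841582 -0.0324754 ] turn -0.0025222252958803093
```

Emit:
jog_arm --series '[{"dx": 0,"dy": 0,"dz": 0,"wx": 0,"wy": 0,"wz": 0},{"dx": 0,"dy": 0,"dz": 0,"wx": 0,"wy": 0,"wz": 0},{"dx": 0,"dy": 0,"dz": 0,"wx": 0,"wy": 0,"wz": 0},{"dx": 0,"dy": 0,"dz": 0,"wx": 0,"wy": 0,"wz": 0},{"dx": 0,"dy": 0,"dz": 0,"wx": 0,"wy": 0,"wz": 0},{"dx": 0,"dy": 0,"dz": 0,"wx": 0,"wy": 0,"wz": 0}]' --claw 0

```text
t: 21.85
tcp_pos: [0.4935, -0.3547, 0.0901]
eef_rot: [0.002, 0.677, 0.736, 0.001]
ft_force: [-0.2, -0.1, -0.5]
grip_width: 0.0838
grip_force: 0.0
```

Emit:
jog_arm --series '[{"dx": 0,"dy": 0,"dz": -0.02,"wx": 0,"wy": 0,"wz": 0},{"dx": 0,"dy": 0,"dz": -0.03,"wx": 0,"wy": 0,"wz": 0},{"dx": 0,"dy": 0,"dz": -0.03,"wx": 0,"wy": 0,"wz": 0},{"dx": 0,"dy": 0,"dz": -0.03,"wx": 0,"wy": 0,"wz": 0},{"dx": 0,"dy": 0,"dz": -0.03,"wx": 0,"wy": 0,"wz": 0},{"dx": 0,"dy": 0,"dz": -0.03,"wx": 0,"wy": 0,"wz": 0},{"dx": 0.03,"dy": -0.01,"dz": 0,"wx": 0,"wy": 0,"wz": 0},{"dx": 0.03,"dy": -0.01,"dz": 0,"wx": 0,"wy": 0,"wz": 0},{"dx": 0.03,"dy": -0.01,"dz": 0,"wx": 0,"wy": 0,"wz": 0},{"dx": 0.03,"dy": -0.01,"dz": 0,"wx": 0,"wy": 0,"wz": 0},{"dx": 0.03,"dy": -0.01,"dz": 0,"wx": 0,"wy": 0,"wz": 0},{"dx": 0.03,"dy": -0.01,"dz": 0,"wx": 0,"wy": 0,"wz": 0},{"dx": 0.03,"dy": -0.01,"dz": 0,"wx": 0,"wy": 0,"wz": 0},{"dx": 0.03,"dy": -0.01,"dz": 0,"wx": 0,"wy": 0,"wz": 0},{"dx": 0,"dy": 0,"dz": 0,"wx": 0,"wy": 0,"wz": 0}]'

```text
t: 23.1
tcp_pos: [0.4169, -0.1772, 0.2174]
eef_rot: [0.002, 0.677, 0.736, 0.001]
ft_force: [-1.1, 0.1, -0.1]
grip_width: 0.0858
grip_force: 0.0
```

```bash
python3 - <<'E'
from kn import *
t=snapshot("top");a=np.array(t["color"])[195:245,390:440,::-1]
u=snapshot("scene");b=np.array(u["color"])[245:305,180:240,::-1]
d=np.array(t["color"])[150:230,250:350,::-1]
cv2.imwrite("pics/k2.png",np.hstack([cv2.resize(a,(270,300),interpolation=2),cv2.resize(b,(270,300),interpolation=2),cv2.resize(d,(260,300),interpolation=2)]))
E
```

```text
[ 0.41689093 -0.17723713  0.2173732 ] [-0.402  0.122 -0.226  1.218  0.     1.085] 23.1 0.08575325006657611 [-1.1  0.1 -0.1] xaz 1.6546488060180327
```

View pics/k2.png

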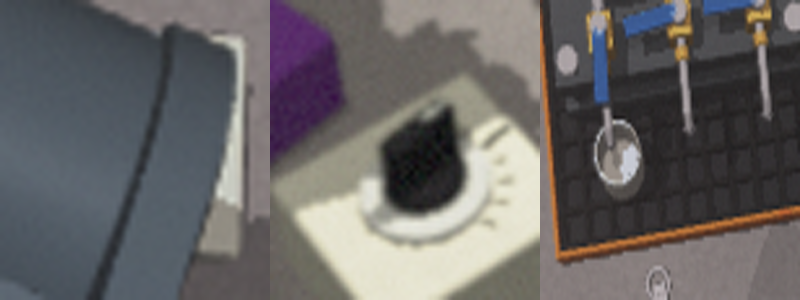

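Emit:
jog_arm --series '[{"dx": 0.033,"dy": -0.008,"dz": -0.003,"wx": 0,"wy": 0,"wz": 0},{"dx": 0.033,"dy": -0.008,"dz": -0.003,"wx": 0,"wy": 0,"wz": 0},{"dx": 0.033,"dy": -0.008,"dz": -0.003,"wx": 0,"wy": 0,"wz": 0},{"dx": 0.033,"dy": -0.008,"dz": -0.003,"wx": 0,"wy": 0,"wz": 0},{"dx": 0.033,"dy": 0,"dz": -0.003,"wx": 0,"wy": 0,"wz": 0},{"dx": 0.033,"dy": 0,"dz": -0.003,"wx": 0,"wy": 0,"wz": 0},{"dx": 0.033,"dy": 0,"dz": -0.003,"wx": 0,"wy": 0,"wz": 0},{"dx": 0.033,"dy": 0,"dz": -0.003,"wx": 0,"wy": 0,"wz": 0},{"dx": 0.033,"dy": 0,"dz": 0,"wx": 0,"wy": 0,"wz": 0},{"dx": 0.033,"dy": 0,"dz": 0,"wx": 0,"wy": 0,"wz": 0},{"dx": 0.033,"dy": 0,"dz": 0,"wx": 0,"wy": 0,"wz": 0},{"dx": 0.033,"dy": 0,"dz": 0,"wx": 0,"wy": 0,"wz": 0},{"dx": 0.033,"dy": 0,"dz": 0,"wx": 0,"wy": 0,"wz": 0},{"dx": 0.033,"dy": 0,"dz": 0,"wx": 0,"wy": 0,"wz": 0},{"dx": 0,"dy": 0,"dz": 0,"wx": 0,"wy": 0,"wz": 0}]'

```text
t: 24.45
tcp_pos: [0.3664, 0.1663, 0.2342]
eef_rot: [0.002, 0.677, 0.736, 0.001]
ft_force: [-0.5, -0.1, -0.2]
grip_width: 0.085
grip_force: 0.0
```

```bash
python3 - <<'E'
from kn import *
g=0
for i in range(5):
    t=snapshot("top");g=g+np.array(t["color"]).astype(float)/5
u=snapshot("scene")
v=(.493,-.3535,-.0905)
def pt(a,r,z,s):
    l=[-r*np.cos(a),r*np.sin(a)];c,q=np.cos(v[2]),np.sin(v[2]);return proj(s,[v[0]+c*l[0]-q*l[1],v[1]+q*l[0]+c*l[1],z])
G=g.mean(2).astype(np.float32)
for nm,z,rs in(("mark",.05,np.linspace(.036,.05,8)),("line",.0945,np.linspace(.005,.019,8))):
    o=[]
    for d in range(60,101,2):
        o.append(np.mean([cv2.getRectSubPix(G,(1,1),tuple(map(float,pt(np.radians(d),r,z,t))))[0,0] for r in rs]))
    print(nm,np.round(o).astype(int))
im=g.astype(np.uint8)[195:245,390:440,::-1]
b=np.array(u["color"])[245:305,180:240,::-1]
cv2.imwrite("pics/k3.png",np.hstack([cv2.resize(im,(400,400),interpolation=2),cv2.resize(b,(400,400),interpolation=2)]))
E
```

```text
[0.36644976 0.16627281 0.23418296] [ 0.428  0.014 -0.301  1.253 -0.002  1.914] 24.45 0.08504400547614704 [-0.5 -0.1 -0.2] xaz 1.6549696519595631
mark [185 176 177 187 198 201 202 201 197 187 153 112 121 155 177 191 201 200
 199 192 182]
line [ 58  59  61  63  65  67  70  73  77  81  85  91  97 103 109 114 120 121
 118 114 108]
```

View pics/k3.png

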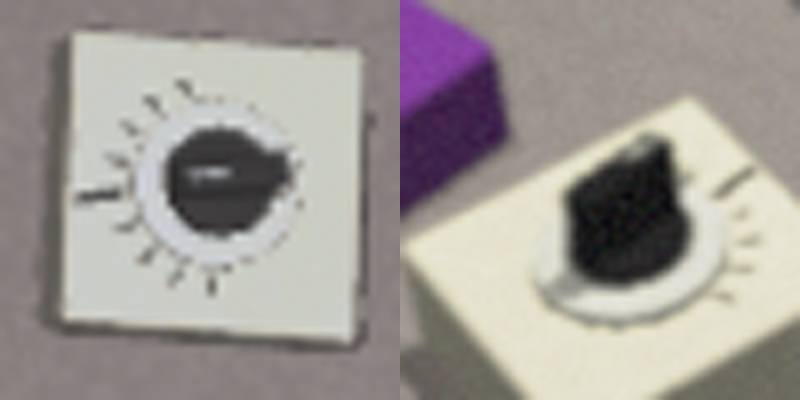

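```bash
python3 -c "
from station import robot
print(robot.finish_job())"
```

```text
the job is handed in; nothing more can be done
None
```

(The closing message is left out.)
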